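Load the indexing dial and click it on by three

ROBOT

A 6-joint arm with a two-finger parallel gripper is mounted at the origin on a cart in front of the work surface, level with it; the furniture and walls round the work are solid. World frame = base frame: x ahead of the robot, y to its left, z up, the work surface at z = 0. Lengths are in m, angles in rad, forces in N, time in s.
With the tool pointing down it reaches from about 0.35 to 0.775 m from the base axis. Payload 7.3 kg.
Tool frame: the origin (TCP) lies between the finger pads; the fingertips stand 8 mm ahead of it and the grasp point (between the pads) lies 11 mm behind it (robot.nose_length is the distance from the TCP to the fingertips, in m); z points along the fingers, y is the line along which they close (so a half turn about z gives the same grasp; the last joint's range is limited). The gripper opens to 92 mm and grips with 3 to 60 N. Pads are 19 mm wide; open, the fingers measure 130 mm over their backs; the gripper's body (75 mm by 190 mm) begins 47 mm behind the grasp point.
Start: joints at [-1.473, 0.342, 1.524, -0, 1.275, -0.146], TCP at [0.127, -0.509, 0.235] pointing down, gripper open.
Joint ranges: [-2.53, 2.53], [-0.77, 2.02], [0.04, 2.7], [-1, 4.14], [0.28, 2.66], [-3.11, 3.11]. Speed limits (rad/s): [2.57, 2.57, 3.14, 3.14, 3.14, 3.14].

INTERFACE

Orientations are given as [roll, pitch, yaw] about the fixed x, y, z axes, in that order (R = Rz(yaw) Ry(pitch) Rx(roll)).
In Python, from cell import robot gives the robot as it stands. The module is installed in compiled form; this text tells all that it offers.
- The arm moves only by the shell command python3 -m jog 'ROWS' [FORCE]. ROWS is JSON, a list that holds one entry, the list of rows, each a list of 5 numbers: the gripper's target within -1 to 1 (fully open at 1, half-way at 0, shut at -1), then the shift along the tool's x, y, z in m, then the turn about the tool's z in rad. A call has 1 to 5 rows; each row is the pose to reach, as a shift and turn from the pose commanded when the call began, along the tool's axes at that moment; what a row does not reach only later rows make up. A row lasts 1/12 s, in which the tool goes at most 41.7 mm and 7.16 degrees, less where a joint would pass 70% of its speed; a pose out of reach is approached as far as the arm can. A call with a gripper value outside its range is refused whole. The fingers move at their own pace and stop on an object; FORCE is the grip in N (left out, the last holds). Time passes only in rows, so rows that repeat a pose let the fingers close. It gives the time, the measured TCP pose, the force, the opening and the grip force at its end, in the units of the state.
- robot.observe(): the state, without advancing time (a new reading comes with each control period).
- robot.read_camera(name): name is "side" or "top" or "wrist"; returns the picture (420x560x3 uint8, red, green, blue); there is no depth.
- robot.camera_model(name): a dict with "camera_matrix" (3x3 intrinsics, pixels), "dist_coeffs" ([k1, k2, p1, p2, k3] as OpenCV has them; the pictures are not rectified), "position" and "attitude" of the camera in the world; the wrist camera has in their place "mount" (4x4, takes a point from camera to tool coordinates, whose origin is the TCP and whose axes are the flange's). Camera axes: x right, y down, z forward; pixel columns grow to the right and rows downward; lengths in m; the calibration is good to about 2 mm. A picture is of the moment at which its call begins: read the wrist's pose just before it. camera_model takes no time and is no camera call.
- robot.hand_in(): hands the job in; it is judged then, once.
The state is a dict: "time": time; "qpos": joint angles; "qvel": joint speeds; "joint_efforts": joint torques, N m; "tool_pos": TCP position; "tool_rot": TCP orientation; "contact_force": force on the tool from outside, world axes, zero at the start; "torque": the same for the moment, N m; "opening": finger opening in m; "grip_force": force on a finger pad.
Only numpy, scipy, OpenCV 4.12 (cv2) and the standard library are available. Lean on these libraries where they do the work, as an engineer would, in place of code of your own. Each camera call takes 0.05 s, during which the arm holds its last target. There are 200 camera calls.

TASK

Stand the two turned pawns upright in the orange cups of the indexing dial, one pawn to a cup (any two of the three cups), and let go of them before the dial is turned. Then take the red lever knob and swing it away from you (clockwise from above) until you have felt exactly three clicks of the ratchet, stop before the fourth, and finish while still holding the lever there, with both pawns standing in their cups. Do not knock the tape measure, oil can or tin about.

Things in the scene. Friction and masses are not known exactly. Their poses are not given: they have to be found in the camera images.
- pawn_tan_mid (a point): tan turned chess pawn, 59 mm tall; point on its axis half-way up (29.5 mm above its underside), z axis up along the pawn. Round foot 26 mm across up to 18 mm, stem 10 mm across from 18 to 32 mm, collar and ball head 16 mm across from 32 to 59 mm. Loose, 0.06 kg, starts standing on the worktop.
- pawn_pale_mid (a point): pale silvery turned chess pawn, 62 mm tall; point on its axis half-way up (31 mm above its underside), z axis up along the pawn. Round foot 28 mm across up to 20 mm, stem 10 mm across from 20 to 34 mm, collar and ball head 18 mm across from 34 to 62 mm. Loose, 0.03 kg, starts standing on the worktop.
- well0 (a point): centre of the inner floor of orange cup 0 on the dial, 31 mm above the worktop. Each cup is 34 mm wide inside, 42 mm outside, its rim 12 mm above this floor. The three cups stand on the dial 50 mm from its axis, 70 degrees apart (cup 1 in the middle), and turn with it; their floors stay level.
- well1 (a point): centre of the inner floor of orange cup 1 on the dial, 31 mm above the worktop. Each cup is 34 mm wide inside, 42 mm outside, its rim 12 mm above this floor. The three cups stand on the dial 50 mm from its axis, 70 degrees apart (cup 1 in the middle), and turn with it; their floors stay level.
- well2 (a point): centre of the inner floor of orange cup 2 on the dial, 31 mm above the worktop. Each cup is 34 mm wide inside, 42 mm outside, its rim 12 mm above this floor. The three cups stand on the dial 50 mm from its axis, 70 degrees apart (cup 1 in the middle), and turn with it; their floors stay level.
- dial (a joint): turn of dial, cups and lever as one piece, rad, growing clockwise from above (knob away from the robot). A sprung pawl clicks in behind a tooth at 0.21, 0.42, 0.63, 0.84, pulling the dial the last 0.03. Starts at 0 to 0.1. The push needed at the knob climbs from 3 to about 5.5 N, then drops by over 3 N at the click. It cannot be turned back past a tooth (up to 15 N) and stays where it is left.
- lever: red upright knob of the lever, 18 mm across; origin on its axis, 70 mm above the worktop. The plastic runs from 27 mm below to 25 mm above it; the steel arm (16 mm wide) lies 27 to 35 mm below. x axis points level and outward from the dial axis, which lies 110 mm behind the origin along -x; z up. Rigid with the dial.
- indexer: fixed round grey base of the dial, 168 mm across, bolted down; origin on the dial axis at worktop height, z up. A blue pawl housing, 34 mm high, stands at its far right edge, 93 to 119 mm from the axis, 60 degrees clockwise from its x axis; the hub under the lever is 34 mm across and 46 mm high.
- pawn_tan: the tan pawn; origin at the centre of its underside
- pawn_pale: the pale silvery pawn; origin at the centre of its underside
- tape_mid (a point): yellow tape measure, 31 x 76 x 58 mm, loose bystander; point half-way up
- oiler_mid (a point): red oil can with a spout, 58 x 105 x 162 mm, loose bystander; point half-way up
- tin_mid (a point): round blue and white tin, 61 mm across, 42 mm high, loose bystander; point half-way up
Things that resemble listed ones, but are neither listed nor needed, are in the scene too. What is shaped like the pawn_pale but black, green or yellow is not meant.

How it is judged:
By the outcome, as a careful person would: the job done as asked, in the order asked, and still so for the second after the job is handed in, while the arm keeps its last pose, push and grip.
It also fails if it takes over 72 s, if anything falls off the work surface, if the arm or the gripper's body presses on something with over 40 N, if the wrist force passes 120 N, or if a joint passes its speed limit or range.

## Working session

There is one attempt and no reset: what is moved stays moved. The work goes in short steps, Python scripts to look and compute and a shell command to move; the robot and the scene stay as the last step left them, time stands still between calls to the robot, and variables do not carry over. Pictures are saved under pics/ and viewed, at most 10 in all, crops included, and the job is handed in when it is done.

```bash
mkdir -p pics; python3 - <<'E'
from cell import robot
import cv2
for n in("top","side"):
    im=robot.read_camera(n);cv2.imwrite(f"pics/{n}0.png",cv2.resize(im[:,:,::-1],(800,600),interpolation=cv2.INTER_CUBIC))
    print(robot.camera_model(n))
print(robot.camera_model("wrist"));print(robot.observe())
E
```

```text
{'camera_matrix': array([[412.28929617,   0.        , 282.9675195 ],
       [  0.        , 412.28929617, 205.02847135],
       [  0.        ,   0.        ,   1.        ]]), 'dist_coeffs': array([0.01615391, 0.        , 0.        , 0.        , 0.        ]), 'position': array([0.45754968, 0.08280293, 1.17211095]), 'attitude': array([-3.0248984 , -0.01503935, -1.55646319])}
{'camera_matrix': array([[479.89114315,   0.        , 275.04267081],
       [  0.        , 479.89114315, 203.2609852 ],
       [  0.        ,   0.        ,   1.        ]]), 'dist_coeffs': array([0.04765804, 0.        , 0.        , 0.        , 0.        ]), 'position': array([-0.33115725, -0.04221335,  0.95929473]), 'attitude': array([-2.35102897, -0.02029693, -1.40989741])}
{'camera_matrix': array([[344.44558167,   0.        , 273.98073752],
       [  0.        , 344.44558167, 208.18356243],
       [  0.        ,   0.        ,   1.        ]]), 'dist_coeffs': array([0.02861778, 0.        , 0.        , 0.        , 0.        ]), 'mount': array([[ 1.79432393e-04, -9.52129476e-01, -3.05694992e-01,
         8.34388347e-02]
[... 241 characters left out ...]
.00000000e+00]])}
{'time': 0.1, 'qpos': array([-1.47299176e+00,  3.42649387e-01,  1.52490027e+00, -3.94552993e-05,
        1.27538664e+00, -1.45986198e-01]), 'qvel': array([-0.00088838, -0.00131282, -0.00068987, -0.00159852, -0.00035601,
       -0.00050687]), 'joint_efforts': array([ 1.27343243e-03, -4.32003736e+01, -2.44694781e+01,  7.18529779e-02,
        5.25656564e-02, -5.68904352e-05]), 'tool_pos': array([ 0.12670964, -0.50912904,  0.23412375]), 'tool_rot': array([-3.14025782e+00, -1.58127756e-04,  2.43802167e-01]), 'contact_force': array([-0.28783994,  0.07496538,  0.17824447]), 'torque': array([-0.03259677, -0.02260597,  0.02783631]), 'grip_force': 0.0, 'opening': 0.09206620080185017}
```

View pics/top0.png

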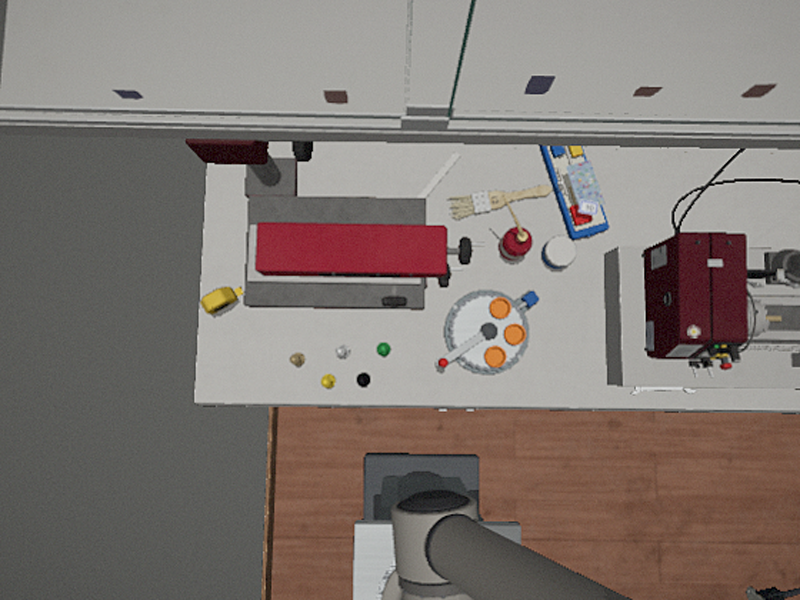

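View pics/side0.png

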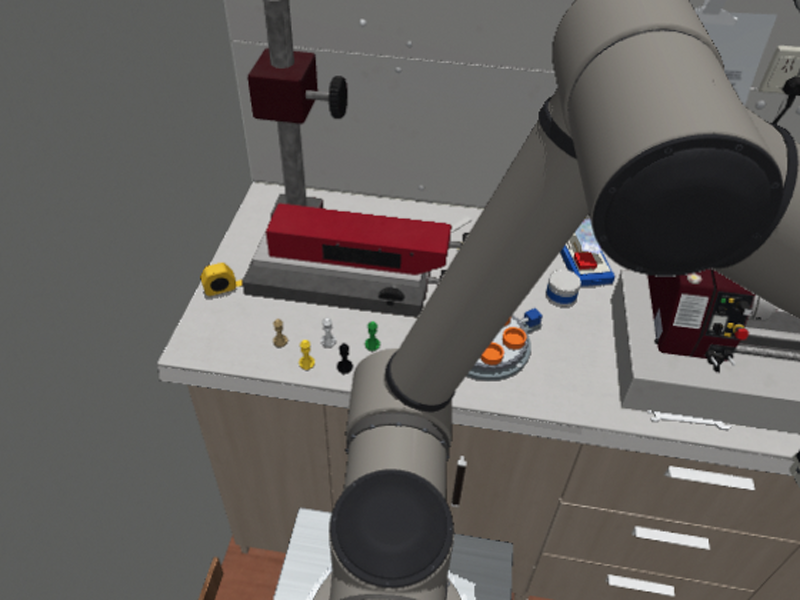

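Top view (800x600): tan pawn at (297,359), pale at (343,352), with yellow (328,381), black (363,379) and green (384,349) as lookalikes. The dial hub is at (489,331), the knob at (442,363) and the cups at (498,308), (514,334) and (494,356). I'll confirm these in an enlarged crop.

```bash
cat > h.py <<'E'
import numpy as np,cv2
from scipy.spatial.transform import Rotation as R
from cell import robot
def ray(n,uv,pose=None):
    m=robot.camera_model(n)
    p=cv2.undistortPoints(np.array([[uv]],float),m["camera_matrix"],m["dist_coeffs"])[0,0]
    d=np.array([p[0],p[1],1.])
    if n=="wrist":
        s=pose or robot.observe(); T=R.from_euler("xyz",s["tool_rot"]).as_matrix()
        M=m["mount"]; return T@M[:3,3]+s["tool_pos"], T@M[:3,:3]@d
    return m["position"],R.from_euler("xyz",m["attitude"]).as_matrix()@d
def at(n,uv,z,pose=None):
    o,d=ray(n,uv,pose); return (o+d*(z-o[2])/d[2]).round(4)
def shift(dxyz):  # world shift -> tool axes
    s=robot.observe(); return R.from_euler("xyz",s["tool_rot"]).inv().apply(dxyz).round(4)
E
python3 - <<'E'
from h import *
im=robot.read_camera("top")[:,:,::-1]
cv2.imwrite("pics/crop.png",cv2.resize(im[195:280,185:385],(800,340),interpolation=cv2.INTER_CUBIC))
for k,u,z in [("tan",(297,359),.045),("pale",(343,352),.05),("yellow",(328,381),.05),("black",(363,379),.05),("green",(384,349),.05),("hub",(489,331),.046),("knob",(442,363),.095),("c",(498,308),.043),("c",(514,334),.043),("c",(494,356),.043),("tin",(558,252),.04),("oil",(515,243),.1),("redbox front",(447,275),.1),("graybase",(425,308),.03)]:
    print(k,at("top",np.array(u)*.7,z))
E
```

```text
tan [0.4605 0.2692 0.045 ]
pale [0.4749 0.1821 0.05  ]
yellow [0.4202 0.2088 0.05  ]
black [0.4248 0.1431 0.05  ]
green [0.4816 0.1047 0.05  ]
hub [ 0.519  -0.0955  0.046 ]
knob [ 0.4569 -0.002   0.095 ]
c [ 0.5637 -0.1135  0.043 ]
c [ 0.5141 -0.144   0.043 ]
c [ 0.4716 -0.1054  0.043 ]
tin [ 0.6759 -0.2321  0.04  ]
oil [ 0.68   -0.1357  0.1   ]
redbox front [ 0.6179 -0.0098  0.1   ]
graybase [0.5627 0.0267 0.03  ]
```

View pics/crop.png

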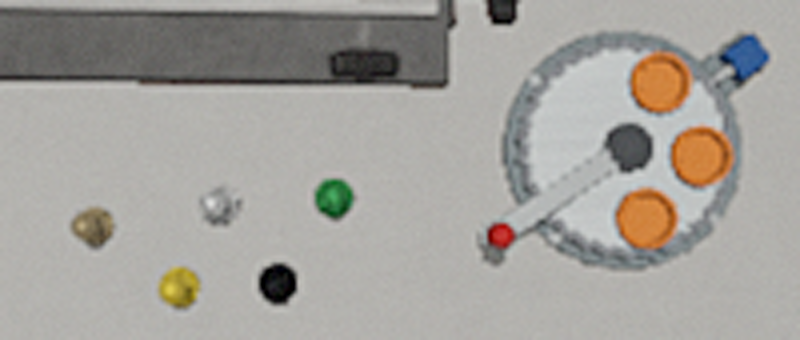

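The crop confirms tan at (93,227) and silvery pale at (220,206). Yellow, black and green are decoys. Moving via the front of the dial to above the tan pawn.

```bash
for i in 1 2 3; do python3 -m jog '[[[-0.2,0.124,-0.092,0,0],[-0.2,0.124,-0.092,0,0],[-0.2,0.124,-0.092,0,0],[-0.2,0.124,-0.092,0,0],[-0.2,0.124,-0.092,0,0]]]' 15 ; done; for i in 1 2 ; do python3 -m jog '[[[-0.2,0,0,0,-0.6],[-0.2,0,0,0,-0.6],[-0.2,0,0,0,-0.6],[-0.2,0,0,0,-0.6],[-0.2,0,0,0,-0.6]]]'; done; python3 -m jog '[[[-0.2,0,0,0,-0.127],[-0.2,0,0,0,-0.127]]]'
python3 - <<'E'
from h import *
s=robot.observe();print(s["tool_pos"],s["tool_rot"],s["opening"],s["time"])
print(shift(np.array([.46,.255,.235])-s["tool_pos"]))
E
```

```text
time: 0.57
tool_pos: [0.2273, -0.386, 0.2347]
tool_rot: [-3.139, -0.001, 0.248]
contact_force: [-0.3, 0.8, -0.5]
opening: 0.0629
grip_force: 0.0
time: 0.98
tool_pos: [0.3251, -0.2675, 0.2347]
tool_rot: [-3.14, -0.001, 0.248]
contact_force: [0.1, -0.8, -0.1]
opening: 0.0374
grip_force: 0.0
time: 1.4
tool_pos: [0.4235, -0.1489, 0.2346]
tool_rot: [-3.141, -0.001, 0.248]
contact_force: [-1.1, -0.1, -0.3]
opening: 0.0366
grip_force: 0.0
time: 1.82
tool_pos: [0.4208, -0.1528, 0.2345]
tool_rot: [-3.141, 0.001, 0.85]
contact_force: [-0.4, 0.1, -0.4]
opening: 0.0367
grip_force: 0.0
time: 2.23
tool_pos: [0.4208, -0.1529, 0.2345]
tool_rot: [-3.141, 0.0, 1.449]
contact_force: [-1.5, 0.7, -0.3]
opening: 0.0365
grip_force: 0.0
time: 2.4
tool_pos: [0.4208, -0.1528, 0.2345]
tool_rot: [-3.141, 0.0, 1.575]
contact_force: [0.5, -0.6, 0.4]
opening: 0.0368
grip_force: 0.0
[ 0.42077183 -0.15282976  0.23454016] [-3.14107928e+00  3.30673405e-04  1.57457384e+00] 0.03678550757589853 2.4
[ 0.4077  0.0408 -0.0006]
```

```bash
python3 - <<'E'
from h import *
s=robot.observe();im=robot.read_camera("wrist")[:,:,::-1]
cv2.imwrite("pics/w1.png",cv2.resize(im,(800,600),interpolation=cv2.INTER_CUBIC))
import pickle;pickle.dump(s,open("s1","wb"))
E
python3 -m jog '[[[-0.2,0.2,0.02,0,0],[-0.2,0.2,0.02,0,0],[-0.2,0.2,0.02,0,0],[-0.2,0.2,0.02,0,0],[-0.2,0.2,0.02,0,0]]]';python3 -m jog '[[[-0.2,0.2,0.02,0,0],[-0.2,0.2,0.02,0,0],[-0.2,0.2,0.02,0,0],[-0.2,0.2,0.02,0,0],[-0.2,0.2,0.02,0,0]]]';python3 -m jog '[[[-0.2,0,0,0,0],[-0.2,0,0,0,0]]]'
python3 - <<'E'
from h import *
s=robot.observe();im=robot.read_camera("wrist")[:,:,::-1]
cv2.imwrite("pics/w2.png",cv2.resize(im,(800,600),interpolation=cv2.INTER_CUBIC))
import pickle;pickle.dump(s,open("s2","wb"))
E
```

```text
time: 2.87
tool_pos: [0.441, 0.05, 0.2348]
tool_rot: [3.141, -0.0, 1.566]
contact_force: [0.2, 0.1, 0.1]
opening: 0.0367
grip_force: 0.0
time: 3.28
tool_pos: [0.4612, 0.2505, 0.2346]
tool_rot: [3.141, -0.0, 1.567]
contact_force: [0.8, -0.6, 0.5]
opening: 0.0366
grip_force: 0.0
time: 3.45
tool_pos: [0.461, 0.2492, 0.2341]
tool_rot: [-3.141, 0.001, 1.571]
contact_force: [0.4, -0.0, 0.3]
opening: 0.0364
grip_force: 0.0
```

View pics/w1.png

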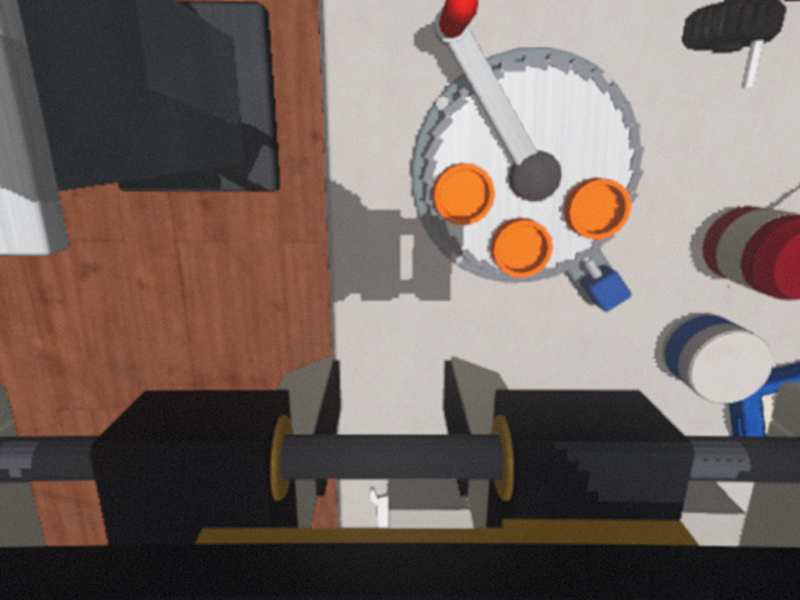

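View pics/w2.png

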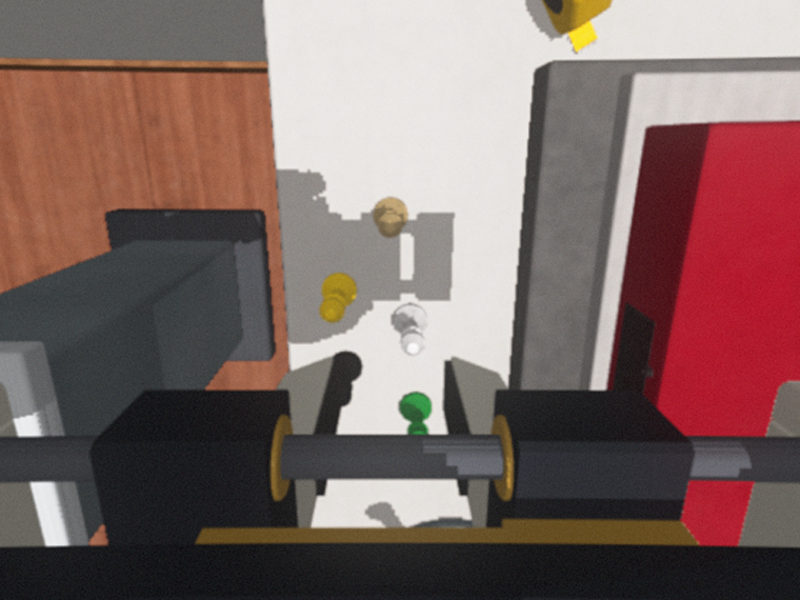

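w1: cup rims at (463,193), (522,248), (597,208); hub (535,175); lever knob at the top edge. w2: tan pawn at (391,216), pale pawn foot (410,318) and head (412,344).

```bash
python3 - <<'E'
from h import *
import pickle
s1,s2=[pickle.load(open(f,"rb")) for f in("s1","s2")]
for k,u,z,s in [("tan foot",(390,215),.01,s2),("tanhead",(391,220),.05,s2),("palefoot",(410,317),.013,s2),("palehead",(412,344),.055,s2),
 ("A",(463,193),.043,s1),("B",(522,248),.043,s1),("C",(597,208),.043,s1),("hub",(535,175),.046,s1)]:
    print(k,at("wrist",np.array(u)*.7,z,s))
# side triangulation check
for k,u,z in[("tanhead side",(279.5,326),.05),("palehead side",(328,324),.053),("Bside",(514,338),.043),("Aside",(491,355),.043)]:print(k,at("side",np.array(u)*.7,z))
E
```

```text
tan foot [0.4601 0.277  0.01  ]
tanhead [0.461  0.2796 0.05  ]
palefoot [0.4761 0.1958 0.013 ]
palehead [0.4762 0.1905 0.055 ]
A [ 0.4697 -0.105   0.043 ]
B [ 0.5131 -0.143   0.043 ]
C [ 0.5618 -0.115   0.043 ]
hub [ 0.5166 -0.0928  0.046 ]
tanhead side [0.4533 0.2711 0.05  ]
palehead side [0.4707 0.1867 0.053 ]
Bside [ 0.5057 -0.1438  0.043 ]
Aside [ 0.4589 -0.1057  0.043 ]
```

```bash
python3 -m jog '[[[-0.2,0.024,0,0.115,0],[-0.2,0.024,0,0.115,0],[-0.2,0.024,0,0.115,0],[-0.2,0.024,0,0.115,0],[-0.2,0.024,0,0.115,0]]]';python3 -m jog '[[[-0.2,0,0,0,0],[-0.2,0,0,0,0]]]'
python3 - <<'E'
from h import *
s=robot.observe();im=robot.read_camera("wrist")[:,:,::-1]
cv2.imwrite("pics/w3.png",cv2.resize(im[220:420,140:400],(780,600),interpolation=cv2.INTER_CUBIC))
import pickle;pickle.dump(s,open("s3","wb"))
E
```

```text
time: 3.92
tool_pos: [0.4607, 0.2704, 0.1191]
tool_rot: [-3.138, 0.002, 1.568]
contact_force: [0.5, 0.2, 0.2]
opening: 0.0366
grip_force: 0.0
time: 4.08
tool_pos: [0.4629, 0.2718, 0.1223]
tool_rot: [3.137, -0.001, 1.569]
contact_force: [0.1, 0.0, -1.1]
opening: 0.0366
grip_force: 0.0
```

View pics/w3.png

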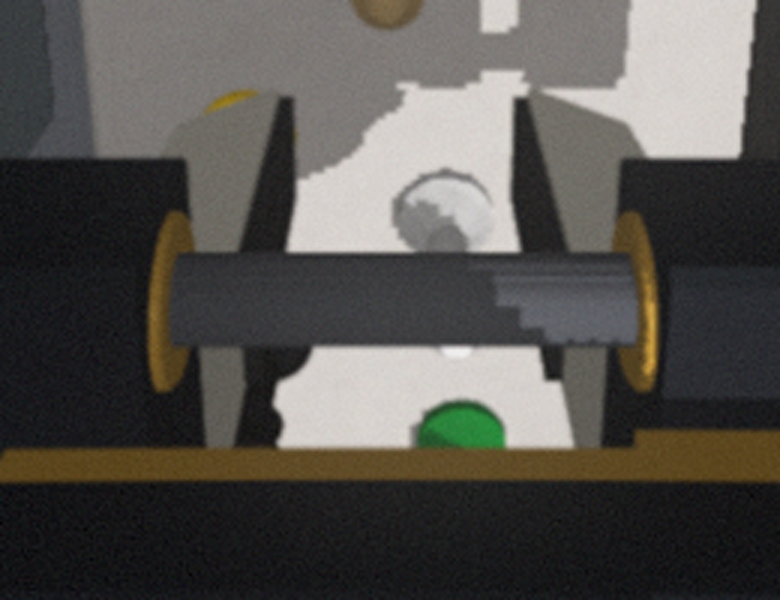

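w3 shows the pale foot at crop (442,215) and the tan pawn cut off at the top edge (388,5). I'll locate tan by colour in the full frame.

```bash
python3 - <<'E'
from h import *
s=robot.observe();im=robot.read_camera("wrist");cv2.imwrite("pics/raw4.png",im[:,:,::-1])
h=cv2.cvtColor(im,cv2.COLOR_RGB2HSV)
m=((h[:,:,0]>10)&(h[:,:,0]<25)&(h[:,:,1]>60)&(h[:,:,1]<200)).astype(np.uint8); m[245:]=0
n,l,st,c=cv2.connectedComponentsWithStats(m)
for i in range(1,n):
    if st[i,4]>150: print(st[i],c[i].round(1))
print("pale",at("wrist",(287.3,291.7),.018,s),s["tool_pos"],s["tool_rot"])
for z in (.01,.05):print(z,at("wrist",(269,222),z,s))
cv2.imwrite("pics/w4.png",cv2.resize(im[150:290,180:360,::-1],(720,560),interpolation=cv2.INTER_CUBIC))
E
```

```text
[422   0  73  47 847] [446.   14.8]
[   0   45  149   11 1178] [73.4 49.4]
[ 254  183   33   47 1164] [269.5 204.7]
pale [0.4746 0.1995 0.018 ] [0.46267377 0.2719306  0.12221858] [ 3.13733770e+00 -1.51674380e-03  1.56946207e+00]
0.01 [0.4595 0.2588 0.01  ]
0.05 [0.4599 0.2735 0.05  ]
```

View pics/w4.png

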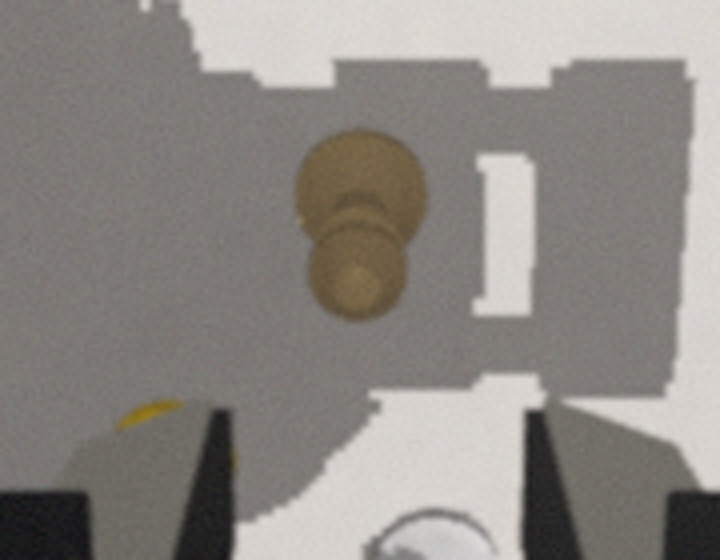

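Foot circle centred at crop (362,194), head ball at (358,270).

```bash
python3 - <<'E'
from h import *
s=robot.observe()
print(at("wrist",(270.5,198.5),.016,s),at("wrist",(269.5,217.5),.051,s),s["tool_pos"])
E
```

```text
[0.4605 0.2806 0.016 ] [0.46   0.2773 0.051 ] [0.46240985 0.2720094  0.12191956]
```

```bash
python3 -m jog '[[[-0.2,0.005,-0.001,0,0],[-0.2,0.005,-0.001,0.03,0],[-0.2,0.005,-0.001,0.06,0],[-0.2,0.005,-0.001,0.085,0],[-0.2,0.005,-0.001,0.085,0]]]';python3 -m jog '[[[-0.2,0,0,0,0],[-0.9,0,0,0,0],[-0.9,0,0,0,0],[-0.9,0,0,0,0],[-0.9,0,0,0,0]]]' 15;python3 -m jog '[[[-0.9,0,0,0,0],[-0.9,0,0,0,0]]]'
python3 - <<'E'
from h import *
im=robot.read_camera("wrist")
cv2.imwrite("pics/raw5.png",im[:,:,::-1])
h=cv2.cvtColor(im,cv2.COLOR_RGB2HSV)
m=((h[:,:,0]>10)&(h[:,:,0]<25)&(h[:,:,1]>60)&(h[:,:,1]<200)).astype(np.uint8)
n,l,st,c=cv2.connectedComponentsWithStats(m)
for i in range(1,n):
    if st[i,4]>100: print(st[i],c[i].round(1))
E
```

```text
time: 4.6
tool_pos: [0.4575, 0.2763, 0.0312]
tool_rot: [-3.135, 0.003, 1.571]
contact_force: [-1.2, -0.7, 0.0]
opening: 0.0368
grip_force: 0.0
time: 5.02
tool_pos: [0.4608, 0.2775, 0.036]
tool_rot: [3.139, -0.001, 1.571]
contact_force: [-1.8, -0.2, 3.2]
opening: 0.0149
grip_force: 15.2
time: 5.18
tool_pos: [0.4606, 0.2775, 0.0359]
tool_rot: [3.14, -0.001, 1.571]
contact_force: [-1.0, 0.7, 6.9]
opening: 0.0149
grip_force: 15.0
[521   0  39  33 126] [537.6  11.6]
[  0  41  95  13 791] [45.8 46.4]
[ 250  227   46   78 2658] [273.5 265.1]
[305 289  11  63 444] [310.7 320.3]
[233 290  11  61 436] [237.3 320.4]
[  87  361  355   23 5012] [280.8 373.2]
```

```bash
python3 - <<'E'
from h import *
s=robot.observe()
print(at("wrist",(273,227),.016),at("wrist",(250,247),.016),at("wrist",(296,247),.016),s["tool_pos"])
E
python3 -m jog '[[[-0.9,0,0,-0.03,0],[-0.9,0,0,-0.07,0],[-0.9,0,0,-0.1,0],[-0.9,0,0,-0.1,0]]]' 25;python3 -m jog '[[[-0.9,0,0,0,0],[-0.9,0,0,0,0]]]'
python3 - <<'E'
from h import *
im=robot.read_camera("wrist");s=robot.observe()
h=cv2.cvtColor(im,cv2.COLOR_RGB2HSV)
m=((h[:,:,0]>10)&(h[:,:,0]<25)&(h[:,:,1]>60)&(h[:,:,1]<200)).astype(np.uint8)
n,l,st,c=cv2.connectedComponentsWithStats(m)
for i in range(1,n):
    if st[i,4]>300: print(st[i],c[i].round(1))
cv2.imwrite("pics/w6.png",cv2.resize(im[210:350,180:360,::-1],(720,560),interpolation=cv2.INTER_CUBIC))
E
```

```text
[0.4604 0.2953 0.016 ] [0.4481 0.2838 0.016 ] [0.4728 0.2838 0.016 ] [0.46058629 0.27747315 0.03586862]
time: 5.57
tool_pos: [0.4633, 0.2786, 0.1411]
tool_rot: [3.131, -0.004, 1.571]
contact_force: [0.2, 0.5, 0.7]
opening: 0.0146
grip_force: 25.0
time: 5.73
tool_pos: [0.4597, 0.2769, 0.1343]
tool_rot: [-3.141, 0.0, 1.571]
contact_force: [0.0, 0.5, -0.9]
opening: 0.0146
grip_force: 25.0
[415   0  55  56 930] [439.6  21.5]
[   0   46  159   12 1192] [78.7 51.1]
[ 250  227   46   78 2596] [273.4 265.1]
[234 289  11  62 443] [238.1 320.4]
[304 289  11  62 431] [309.8 320.5]
[  87  362  353   20 5019] [279.3 373.2]
```

View pics/w6.png

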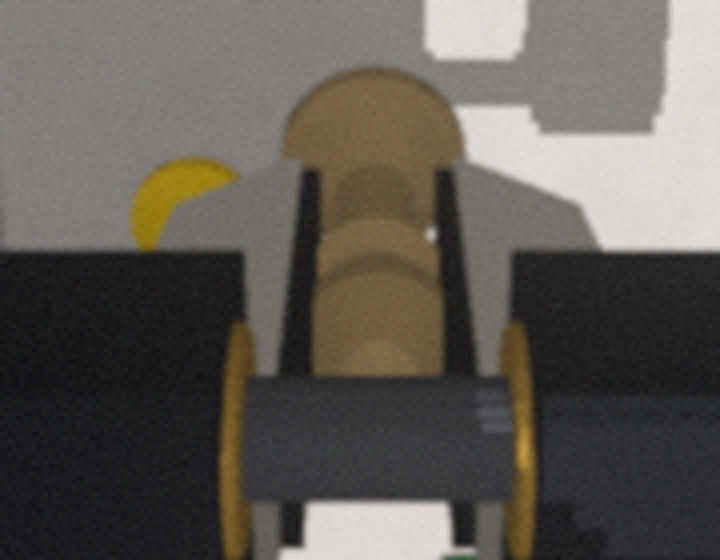

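The tan pawn is held upright: foot arc at crop (375,70–160), head between the pads. I'll check the wrist calibration against the fingertip corners at crop (312,170) and (442,170).

```bash
python3 - <<'E'
from h import *
m=robot.camera_model("wrist");M=np.linalg.inv(m["mount"])
def pr(p): return cv2.projectPoints(np.array([p],float),cv2.Rodrigues(M[:3,:3])[0],M[:3,3],m["camera_matrix"],m["dist_coeffs"])[0].ravel().round(1)
print("tips",pr((.0095,-.0073,.008)),pr((.0095,.0073,.008)),"obs (258,252.5) (290.5,252.5)")
for dx in(0,.002,.004,.006): print(dx,"foot far edge",pr((dx+.013,0,.020)),"sides",pr((dx,.013,.02)))
E
```

```text
tips [258.8 251. ] [287.8 251. ] obs (258,252.5) (290.5,252.5)
0 foot far edge [273.3 235.4] sides [297.2 257.6]
0.002 foot far edge [273.3 231.9] sides [297.3 254.2]
0.004 foot far edge [273.3 228.4] sides [297.4 250.9]
0.006 foot far edge [273.3 224.8] sides [297.5 247.5]
```

```bash
python3 -m jog '[[[-0.9,0,0,-0.03,0],[-0.9,-0.145,0.018,-0.03,0],[-0.9,-0.145,0.018,-0.03,0],[-0.9,-0.145,0.018,-0.03,0],[-0.9,-0.145,0.018,-0.03,0]]]' 25;for i in 1 2; do python3 -m jog '[[[-0.9,-0.14,0.018,0,0],[-0.9,-0.14,0.018,0,0],[-0.9,-0.14,0.018,0,0],[-0.9,-0.14,0.018,0,0],[-0.9,-0.14,0.018,0,0]]]'; done; python3 -m jog '[[[-0.9,0,0,0.03,0],[-0.9,0,0,0.03,0],[-0.9,0,0,0.03,0]]]'
python3 - <<'E'
from h import *
s=robot.observe();im=robot.read_camera("wrist")
h=cv2.cvtColor(im,cv2.COLOR_RGB2HSV);print(s["tool_pos"],s["tool_rot"])
m=((h[:,:,0]>4)&(h[:,:,0]<16)&(h[:,:,1]>205)&(h[:,:,2]>120)).astype(np.uint8)
n,l,st,c=cv2.connectedComponentsWithStats(m)
for i in range(1,n):
    if st[i,4]>200: print(st[i],c[i].round(1),at("wrist",st[i,:2]+st[i,2:4]/2,.043,s))
cv2.imwrite("pics/w7.png",cv2.resize(im[110:330,130:420,::-1],(783,594),interpolation=cv2.INTER_CUBIC))
E
```

```text
time: 6.2
tool_pos: [0.4774, 0.1287, 0.1632]
tool_rot: [-3.138, 0.002, 1.57]
contact_force: [0.5, 0.0, -0.4]
opening: 0.0146
grip_force: 25.0
time: 6.62
tool_pos: [0.4959, -0.0114, 0.1631]
tool_rot: [-3.139, 0.001, 1.566]
contact_force: [-0.3, 0.8, -0.4]
opening: 0.0146
grip_force: 25.0
time: 7.03
tool_pos: [0.5141, -0.1504, 0.1632]
tool_rot: [-3.14, -0.0, 1.567]
contact_force: [0.1, -0.5, -0.8]
opening: 0.0144
grip_force: 25.0
time: 7.28
tool_pos: [0.5127, -0.1458, 0.133]
tool_rot: [-3.136, -0.003, 1.572]
contact_force: [0.3, -0.4, -0.1]
opening: 0.0145
grip_force: 25.0
[ 0.512655   -0.14576065  0.13299457] [-3.13636707e+00 -2.63807388e-03  1.57202024e+00]
[ 186  133   58   57 1875] [214.7 162.3] [ 0.4711 -0.1056  0.043 ]
[317 147  58  39 917] [343.1 162.9] [ 0.5632 -0.1089  0.043 ]
[ 249  186   54   47 1585] [274.7 207.9] [ 0.514  -0.1409  0.043 ]
```

View pics/w7.png

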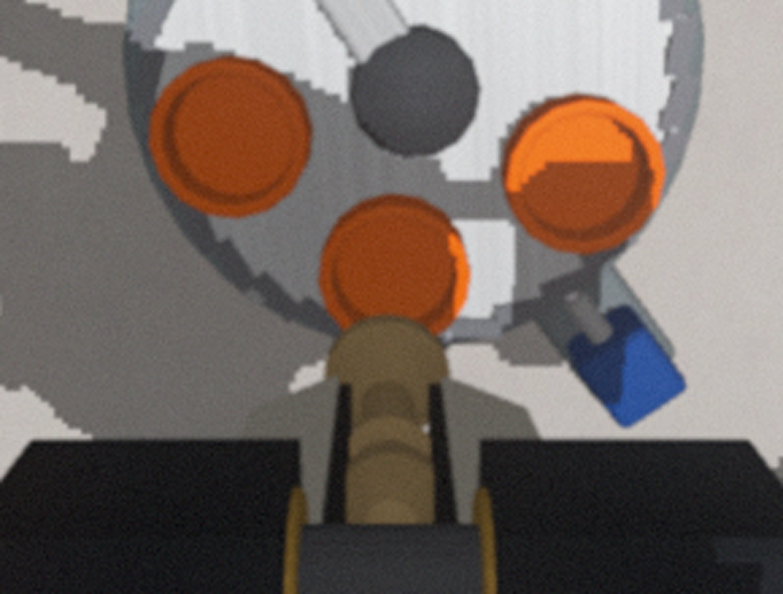

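w7 shows the held tan pawn just in front of cup B (crop 395,270), with cup A at (230,136) and cup C at (584,172). Descending to just above B's rim.

```bash
python3 -m jog '[[[-0.9,0,0,0.02,0],[-0.9,0,0,0.05,0],[-0.9,0,0,0.05,0],[-0.9,0,0,0.05,0],[-0.9,0,0,0.05,0]]]';python3 -m jog '[[[-0.9,0,0,0,0],[-0.9,0,0,0,0],[-0.9,0,0,0,0]]]'
python3 - <<'E'
from h import *
s=robot.observe();im=robot.read_camera("wrist")
h=cv2.cvtColor(im,cv2.COLOR_RGB2HSV);print(s["tool_pos"],s["tool_rot"])
m=((h[:,:,0]>4)&(h[:,:,0]<16)&(h[:,:,1]>205)&(h[:,:,2]>120)).astype(np.uint8)
n,l,st,c=cv2.connectedComponentsWithStats(m)
for i in range(1,n):
    if st[i,4]>200: print(st[i],c[i].round(1),at("wrist",st[i,:2]+st[i,2:4]/2,.043,s))
i=n and max(range(1,n),key=lambda k:st[k,1]); b=st[i]
print("B far edge",at("wrist",(b[0]+b[2]/2,b[1]),.043,s),"sides",at("wrist",(b[0],b[1]+b[2]/2),.043,s),at("wrist",(b[0]+b[2],b[1]+b[2]/2),.043,s))
cv2.imwrite("pics/w8.png",im[:,:,::-1])
E
```

```text
time: 7.75
tool_pos: [0.515, -0.1477, 0.0864]
tool_rot: [3.14, 0.001, 1.572]
contact_force: [0.2, -0.5, -0.2]
opening: 0.014
grip_force: 25.0
time: 8.0
tool_pos: [0.5147, -0.1481, 0.0859]
tool_rot: [3.14, 0.001, 1.571]
contact_force: [0.7, 0.8, -1.2]
opening: 0.0143
grip_force: 25.0
[ 0.51470912 -0.14806108  0.08590518] [3.13971966e+00 9.40054703e-04 1.57090543e+00]
[ 160  136   72   70 3158] [197.  170.4] [ 0.4708 -0.105   0.043 ]
[ 322  154   71   57 1891] [353.  177.1] [ 0.5631 -0.1118  0.043 ]
[ 239  201   66   50 1585] [270.2 220.1] [ 0.514  -0.1385  0.043 ]
B far edge [ 0.5642 -0.1347  0.043 ] sides [ 0.564 -0.135  0.043] [ 0.5645 -0.135   0.043 ]
```

```bash
python3 -m jog '[[[-0.9,0,-0.0005,0.006,0],[-0.9,0,-0.0005,0.011,0],[-0.9,0,-0.0005,0.015,0],[-0.9,0,-0.0005,0.017,0],[-0.9,0,-0.0005,0.017,0]]]';python3 -m jog '[[[-0.9,0,0,0.001,0],[-0.9,0,0,0.002,0],[-0.9,0,0,0.002,0]]]'
```

```text
time: 8.47
tool_pos: [0.5161, -0.1473, 0.0711]
tool_rot: [3.135, 0.001, 1.571]
contact_force: [-1.2, 7.6, 26.7]
opening: 0.0142
grip_force: 25.0
time: 8.72
tool_pos: [0.5164, -0.1472, 0.0696]
tool_rot: [3.134, 0.001, 1.571]
contact_force: [-2.3, 10.3, 30.0]
opening: 0.0144
grip_force: 25.0
```

```bash
python3 -m jog '[[[-0.9,0.001,-0.001,-0.003,0],[-0.9,0.0015,-0.001,-0.003,0],[-0.9,0.0015,-0.001,-0.003,0]]]';python3 -m jog '[[[-0.9,0,0,0,0],[-0.9,0,0,0,0]]]'
```

```text
time: 8.97
tool_pos: [0.514, -0.1463, 0.0701]
tool_rot: [3.138, 0.001, 1.571]
contact_force: [0.3, 4.2, 13.1]
opening: 0.0142
grip_force: 25.0
time: 9.13
tool_pos: [0.5141, -0.1463, 0.0701]
tool_rot: [3.138, 0.001, 1.571]
contact_force: [0.8, 3.2, 13.3]
opening: 0.0141
grip_force: 25.0
```

```bash
python3 -m jog '[[[-0.9,0.0005,0,-0.002,0],[-0.9,0.0005,0,-0.002,0]]]' 8;python3 -m jog '[[[-0.6,0,0,0,0],[-0.5,0,0,0,0],[-0.45,0,0,0,0],[-0.4,0,0,0,0],[-0.4,0,0,0,0]]]';python3 -m jog '[[[-0.4,0,0,0,0],[-0.4,0,0,-0.03,0],[-0.4,0,0,-0.06,0],[-0.4,0,0,-0.08,0],[-0.4,0,0,-0.08,0]]]'
python3 - <<'E'
from h import *
s=robot.observe();im=robot.read_camera("wrist");print(s["tool_pos"],s["tool_rot"])
cv2.imwrite("pics/w9.png",im[:,:,::-1]);t=robot.read_camera("top");cv2.imwrite("pics/t9.png",t[:,:,::-1])
h=cv2.cvtColor(im,cv2.COLOR_RGB2HSV)
m=((h[:,:,0]>10)&(h[:,:,0]<25)&(h[:,:,1]>60)&(h[:,:,1]<200)).astype(np.uint8)
n,l,st,c=cv2.connectedComponentsWithStats(m)
for i in range(1,n):
    if st[i,4]>150: print(st[i],c[i].round(1))
a=cv2.resize(im[110:390,130:420,::-1],(580,560),interpolation=cv2.INTER_CUBIC)
cv2.imwrite("pics/w9c.png",a)
E
```

```text
time: 9.3
tool_pos: [0.5127, -0.1459, 0.0707]
tool_rot: [3.141, 0.0, 1.571]
contact_force: [0.8, -0.3, 1.2]
opening: 0.0153
grip_force: 8.0
time: 9.72
tool_pos: [0.5124, -0.1459, 0.0704]
tool_rot: [-3.141, -0.0, 1.571]
contact_force: [-1.2, -0.3, -0.6]
opening: 0.0271
grip_force: 0.0
time: 10.13
tool_pos: [0.5149, -0.1468, 0.1551]
tool_rot: [3.134, 0.003, 1.571]
contact_force: [1.0, -0.1, 0.5]
opening: 0.0276
grip_force: 0.0
[ 0.51486706 -0.14679602  0.15506161] [3.13416639 0.00338697 1.57084899]
[ 261  138   58   79 1603] [291.4 178.4]
[528 215  32  33 806] [545.3 230.7]
[207 290  14  61 529] [212.7 320.7]
[327 290  15  61 528] [335.3 320.7]
[ 115  361  354   22 4956] [307.9 373.2]
```

```bash
python3 - <<'E'
from h import *
import sys
im=cv2.imread("pics/w9.png");h=cv2.cvtColor(im,cv2.COLOR_BGR2HSV)
P=np.array([0.51487,-0.1468,0.15506]);T=R.from_euler("xyz",[3.13417,.00339,1.57085]).as_matrix()
m=robot.camera_model("wrist");M=np.linalg.inv(m["mount"])
def pr(p): return cv2.projectPoints((T.T@(np.array(p)-P))[None],cv2.Rodrigues(M[:3,:3])[0],M[:3,3],m["camera_matrix"],m["dist_coeffs"])[0].ravel().round(1)
print("head pred",pr((.514,-.1425,.082)),"head r edge",pr((.522,-.1425,.082)),"foot",pr((.514,-.1425,.049)),"cup",pr((.514,-.1425,.043)))
for y in range(190,270,4): print(y,"".join("O" if h[y,x,1]>205 and h[y,x,0]<18 else "t" if 8<h[y,x,0]<28 and h[y,x,1]>60 else "." if h[y,x,2]>90 else "#" for x in range(235,325,2)))
E
```

```text
head pred [271.4 217.3] head r edge [283.1 217.3] foot [271.4 203.1] cup [271.4 200.8]
190 ........tOOOOOOtttttttttttttttOt.............
194 ........OOOOOOttttttttttttttttOO.............
198 .......tOtOOOtttttttttttttttttOOt............
202 ........OtOOOOtttttttttttttttttOt............
206 .......tOOOOtOOOOttttttttttttttOt............
210 ##......tOttOOOOOOOOtttttttttttt......#######
214 ########ttOttttOttOOOOOtttttttt.......#######
218 .#########.ttOtttttttOO.tttOt.........###..##
222 ......######.tttOOtOtttttttt#...............#
226 ................tt..tttt.####................
230 .............................................
234 .............................................
238 .............................................
242 .............................................
246 .............................................
250 .............................................
254 ...###............................###........
258 ...###............................###........
262 ...###............................####.......
266 ..####............................####.......
```

View pics/w9c.png

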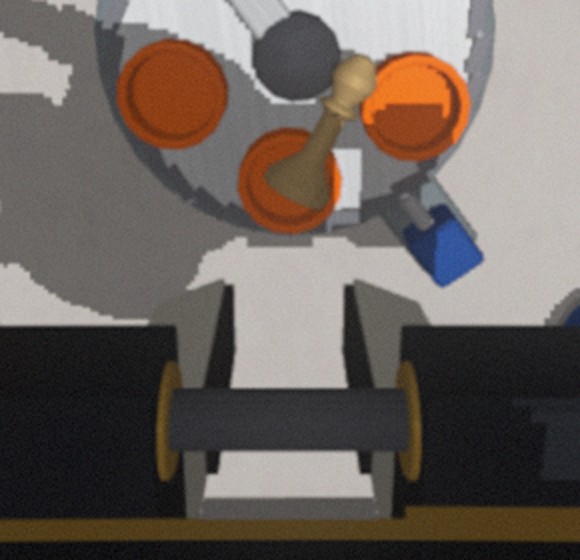

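w9c shows the tan pawn tipped over in cup B: foot at crop (300,185), head at (353,80), leaning towards the gap between the hub and cup C. I'll measure the head with all the cameras and work out how to right it.

```bash
python3 -m jog '[[[-0.4,0,0,0,0],[-0.4,0,0,0,0]]]' | head -3
python3 - <<'E'
from h import *
s=robot.observe();print(s["tool_pos"],s["tool_rot"])
for n,box in (("wrist",(200,340,100,230)),("top",(300,390,190,270)),("side",(280,390,190,270))):
    im=robot.read_camera(n);cv2.imwrite(f"pics/r_{n}.png",im[:,:,::-1]);h=cv2.cvtColor(im,cv2.COLOR_RGB2HSV)
    m=((h[:,:,0]>8)&(h[:,:,0]<27)&(h[:,:,1]>50)&(h[:,:,1]<170)&(h[:,:,2]>60)).astype(np.uint8)
    x0,x1,y0,y1=box;k=np.zeros_like(m);k[y0:y1,x0:x1]=m[y0:y1,x0:x1]
    q,l,st,c=cv2.connectedComponentsWithStats(k)
    for i in range(1,q):
        if st[i,4]>(100 if n=="wrist" else 8): print(n,st[i],c[i].round(1))
    if n!="wrist": continue
    for y in range(126,226,3): print(y,"".join("t" if m[y,x] else "O" if h[y,x,1]>=170 and h[y,x,0]<27 else "." for x in range(236,330,2)))
# foot dx recheck
m=robot.camera_model("wrist");M=np.linalg.inv(m["mount"])
def pr(p): return cv2.projectPoints(np.array([p],float),cv2.Rodrigues(M[:3,:3])[0],M[:3,3],m["camera_matrix"],m["dist_coeffs"])[0].ravel().round(1)
for dx in(-.002,0,.002,.004): print(dx,"foot far bottom edge",pr((dx+.013,0,.035)))
E
```

```text
time: 10.4
tool_pos: [0.5119, -0.1456, 0.1494]
tool_rot: [-3.139, -0.001, 1.571]
[ 0.51188706 -0.14556976  0.14943202] [-3.13927487e+00 -9.07396779e-04  1.57076732e+00]
wrist [ 267  140   66   80 1644] [297.7 181.3]
126 ...............................................
129 ...............................................
132 ...............................................
135 ...............................................
138 t..............................................
141 OOt...................................tttt.....
144 OOO................................ttttttttt...
147 OOOOO.............................tttttttttttOO
150 OOOOO............................ttttttttttttOO
153 OOOOOO...........................ttttttttttttOO
156 OOOOOOt..........................ttttttttttttOO
159 OOOOOOt..........................tttttttttttOOO
162 OOOOOO.........................tttttttttttOOOOO
165 OOOOOO.........................ttttttttttOOOOOO
168 OOOOOO.........................tttttttt.OOOOOOO
171 OOOOO..........................ttttttttttOOOOOO
174 OOOO..........................ttttttt....OOOOOO

[... 547 characters left out ...]
tttttttttOOO............
210 ..........OOOOOOOOOtttttttttttttOOO............
213 ..........OOOOOOOOOOOtttttttttttOOO............
216 ..........tOOOOOOOOOOOOOttttttttOO.............
219 ...........OOOOOOOOOOOOOOOOOtttOO..............
222 ............tOOOOOOOOOOOOOOOOOOO...............
225 .............tOOOOOOOOOOOOOOOO.................
top [342 216  23  20 133] [353.6 226.9]
top [345 250  11   7  13] [350.7 254.4]
side [342 213   9   4  11] [345.5 213.7]
side [341 219  26  18 141] [352.8 227.6]
side [352 239  16   5  16] [359.5 241.9]
-0.002 foot far bottom edge [273.4 228.7]
0 foot far bottom edge [273.4 225.4]
0.002 foot far bottom edge [273.4 222.1]
0.004 foot far bottom edge [273.4 218.8]
```

```bash
python3 - <<'E'
from h import *
for n,(x0,x1,y0,y1) in (("top",(334,370,210,240)),("side",(334,372,208,246))):
    h=cv2.cvtColor(cv2.imread(f"pics/r_{n}.png"),cv2.COLOR_BGR2HSV);print(n,x0)
    for y in range(y0,y1): print(y,"".join("O" if h[y,x,1]>=190 and h[y,x,0]<27 else "t" if 8<h[y,x,0]<27 and h[y,x,1]>50 else "#" if h[y,x,2]<90 else "." for x in range(x0,x1)))
s=robot.observe()
for z in(.05,.06,.07,.08):
    p=at("wrist",(313,151.5),z,s);o=[p]
    for n in("top","side"):
        m=robot.camera_model(n);Rw=R.from_euler("xyz",m["attitude"]).as_matrix().T
        o.append(cv2.projectPoints((Rw@(p-m["position"]))[None],np.zeros(3),np.zeros(3),m["camera_matrix"],m["dist_coeffs"])[0].ravel().round(1))
    print(*o)
E
```

```text
top 334
210 .........ttOttttOOOOtt........t.tt##
211 .........OOttttttOOOOO.......ttttt##
212 ........tOttttOOtOttOO.#..##########
213 ........OtttttOOOttOOOt...##########
214 ........OttttttttOtOOOt...##########
215 ........OttttttOttttOOt...#########t
216 ........OOtttttOOOtOOOt....#########
217 ........OttttttOOttOOOt....#########
218 ........tOtttttOtOtOOtt....#########
219 .........OtOtttOOOOOOt.....#########
220 ..........ttttOtOOOtt......#########
221 ..........tttttOOttt.......#########
222 .........ttttttttt.........#########
223 ........tttttttt............#ttttt##
224 .........tttttttt..............#####
225 .........ttttttttt.......tt....#####
226 ........##ttttttttt....ttOOOttt#####
227 .....#######..tttttttttOttttttt###.#
228 ....########......ttttttt#tt#t###..#
229 ...####.######.....tttttttttttt#####
230 ...###.....###.....ttttttttttt####.#
231 ..#####....###.....OOttttttttOt##.t#
232 ....####..####.....OOOtttttttO###tt#
233 ....###..#####.....OOOttttttOO###tO#
234 ....#########......OOOtt#tttOOt##.O#
235 ......#######......tOOtttttOOO###tt#
236 ......######.......tOO
[... 1296 characters left out ...]
tOOOOOOt...
235 ...#########......OOOOtttttOOOOOOOt##.
236 ..##########......OOOOOOttOOOOOOOOt##.
237 .##########.......OOOOOOOOOOOOOOOOt##.
238 ...#######........tOOOOOOOOOOOOOOt####
239 .......#tttttt....tOOOOOOOOOOOOOO.####
240 ......tOOOOOOOtt...tOOOOOOOOOOOOOt###.
241 .....tOOOOOOOOOOtt..tOOOOOOOOOOOt####.
242 ....tOOOOOOOOOOOOtt..tttOOOOOOtt#####.
243 ...tOOOOOOOOOOOOOOt....tttttttt.#####.
244 ...tOOOOOOOOOOOOOOtt...........#######
245 ...tOOOOOOOOOOOOOOO...........########
[ 0.5406 -0.1     0.05  ] [344.1 223.7] [343.7 222.6]
[ 0.5395 -0.0985  0.06  ] [344.2 223.9] [343.5 220.2]
[ 0.5384 -0.097   0.07  ] [344.2 224. ] [343.4 217.7]
[ 0.5372 -0.0955  0.08  ] [344.3 224.2] [343.2 215.3]
```

The foot offset in the grip was really about 0: I had taken the foot's bottom edge for its top edge. The head now lies near (0.539,-0.098,~0.055). Gripping it across the lean direction.

```bash
python3 -m jog '[[[-0.35,0.0475,0.027,0,0.471],[-0.35,0.0475,0.027,0.03,0.471],[-0.35,0.0475,0.027,0.06,0.471],[-0.35,0.0475,0.027,0.06,0.471],[-0.35,0.0475,0.027,0.06,0.471]]]'|head -4;python3 -m jog '[[[-0.35,0,0,0.015,0],[-0.35,0,0,0.028,0],[-0.35,0,0,0.028,0],[-0.35,0,0,0.028,0]]]'
python3 - <<'E'
from h import *
s=robot.observe();print(s["tool_pos"])
im=robot.read_camera("wrist");cv2.imwrite("pics/r2.png",im[:,:,::-1]);h=cv2.cvtColor(im,cv2.COLOR_RGB2HSV)
for y in range(200,345,4): print(y,"".join("O" if h[y,x,1]>=185 and h[y,x,0]<27 else "t" if 8<h[y,x,0]<27 and h[y,x,1]>50 else "#" if h[y,x,2]<75 else "." for x in range(200,350,2)))
E
```

```text
time: 10.97
tool_pos: [0.5384, -0.0975, 0.0884]
tool_rot: [-3.137, 0.001, 1.097]
contact_force: [-0.7, -0.1, 0.3]
time: 11.3
tool_pos: [0.5396, -0.0986, 0.0629]
tool_rot: [-3.141, 0.0, 1.102]
contact_force: [0.4, 0.6, 0.7]
opening: 0.0301
grip_force: 0.0
[ 0.5396413  -0.09856832  0.06288701]
200 ...........................................................................
204 ...........................................................................
208 ...........................................................................
212 ..........................................................................#
216 ...........................................................................
220 .........................................................OOO.O.OOO.Ottt....
224 ...................................................t.tt.OtOOOOOOOOOOOOOOOt.
228 ..................................................OO.O.OtOOOOOOOOOOOOOOOO.O
232 .............############......................tOO.OOOOOOOOOOOOOOOOOOOOOOOO
236 ..........##################...................OOOOOOOOOOOOOOOOOOOOOOOOOOOO
240 ...
[... 1452 characters left out ...]
######################################################tttt##
316 ##ttOt######################################################.########tttt##
320 ##ttt##############################################................###tttt#
324 #tttt#############################################................####ttt##
328 #tttt##############################################................###ttt##
332 #ttOt###################################################............#ttttt#
336 ##tttttt###.#.#####tOOOOOOttttttttttttttttttttttttOOOO..####...####ttttttt#
340 #tttOtOO##.....####.OOOOOOttttttttttttttttttttttttOOOO..####.....#ttttttt##
344 ##tttttt##.##..####.OOOOOOttttttttttttttttttttttttOOO....###.....##tttttt##
```

```bash
python3 -m jog '[[[-0.35,0.004,0.002,0.005,0],[-0.35,0.004,0.002,0.006,0],[-0.35,0.004,0.002,0.006,0]]]';python3 -m jog '[[[-0.9,0,0,0,0],[-0.9,0,0,0,0],[-0.9,0,0,0,0],[-0.9,0,0,0,0],[-0.9,0,0,0,0]]]' 8
```

```text
time: 11.6
tool_pos: [0.5435, -0.0956, 0.0569]
tool_rot: [3.141, 0.0, 1.101]
contact_force: [0.2, -0.1, 0.8]
opening: 0.0297
grip_force: 0.0
time: 12.02
tool_pos: [0.5431, -0.0956, 0.0568]
tool_rot: [-3.141, 0.0, 1.1]
contact_force: [-0.2, 1.0, 0.2]
opening: 0.0137
grip_force: 7.9
```

```bash
python3 -m jog '[[[-0.9,-0.005,0,-0.008,0],[-0.9,-0.01,-0.0005,-0.015,0],[-0.9,-0.018,-0.001,-0.021,0],[-0.9,-0.026,-0.0015,-0.025,0],[-0.9,-0.034,-0.002,-0.028,0]]]';python3 -m jog '[[[-0.9,-0.007,-0.0005,-0.001,0],[-0.9,-0.013,-0.001,-0.002,0],[-0.9,-0.0185,-0.001,-0.003,0],[-0.9,-0.0185,-0.001,-0.003,0],[-0.9,-0.0185,-0.001,-0.003,0]]]'
python3 - <<'E'
from h import *
s=robot.observe();print(s["tool_pos"])
im=robot.read_camera("wrist");cv2.imwrite("pics/r3.png",im[:,:,::-1]);h=cv2.cvtColor(im,cv2.COLOR_RGB2HSV)
for y in range(180,320,4): print(y,"".join("O" if h[y,x,1]>=185 and h[y,x,0]<27 else "t" if 8<h[y,x,0]<27 and h[y,x,1]>50 else "#" if h[y,x,2]<75 else "." for x in range(200,350,2)))
E
```

```text
time: 12.43
tool_pos: [0.5275, -0.1254, 0.087]
tool_rot: [3.137, -0.003, 1.099]
contact_force: [4.3, 7.4, 8.5]
opening: 0.0138
grip_force: 8.1
time: 12.85
tool_pos: [0.5184, -0.1422, 0.0902]
tool_rot: [3.136, -0.001, 1.099]
contact_force: [2.2, 3.0, 8.8]
opening: 0.0149
grip_force: 8.0
[ 0.51836105 -0.14220792  0.09019333]
180 ......#########################...............OOOOOOOOOOOOOOOOOOOOOOOOOOOOO
184 .......#######################.................OOOOOOOOOOOOOOOOOOOOOOOOOOOt
188 .........####################....................OOOOOOOOOOOOOOOOOOOOOOOt..
192 t...........##############.........................tOOOOOOOOOOOOOOOOOt.....
196 OOt......................................................OOttOOttt.........
200 OOOO.......................................................................
204 OOOOOO..........................tttt.tt...............................#.###
208 OOOOOO......................tOOOOOOOOOOOOO..........................#######
212 OOOOOOOO..................OOOOOOOOOOOOOOOOOOOO.....................####....
216 OOOOOOOO...............tOOOOOOOOOOOOOOOOOOOOOOOOt..
[... 1324 characters left out ...]
######.....####...............#####....#####################
288 #####################....####t...............##t##....#####################
292 ########t#########tttt...#####...............###t#...tttt##################
296 ##################tttt...#####...............#####...tttt##################
300 ##################tttt..######................#####..tttt##################
304 ##################tttt##############.........########tttt##################
308 ##t##############tttt#################################tttt#################
312 #################tttt#################################tttt#################
316 #################ttt###################################ttt#################
```

```bash
python3 -m jog '[[[-0.9,0,0,-0.01,0],[-0.9,0,0,-0.02,0],[-0.9,0,0,-0.03,0],[-0.9,0,0,-0.03,0],[-0.9,0,0,-0.03,0]]]' 8;python3 -m jog '[[[-0.9,0,0,0,0],[-0.9,0,0,0,0],[-0.9,0,0,0,0]]]' 4
cat >> h.py <<'E'
def asc(y0,y1,x0,x1,f,st=4):
    s=robot.observe();print(s["tool_pos"],s["tool_rot"])
    im=robot.read_camera("wrist");cv2.imwrite(f,im[:,:,::-1]);h=cv2.cvtColor(im,cv2.COLOR_RGB2HSV)
    for y in range(y0,y1,st): print(y,"".join("O" if h[y,x,1]>=185 and h[y,x,0]<27 else "t" if 8<h[y,x,0]<27 and h[y,x,1]>50 else "#" if h[y,x,2]<75 else "." for x in range(x0,x1,2)))
def proj(p):  # tool coords -> wrist pixel
    m=robot.camera_model("wrist");M=np.linalg.inv(m["mount"])
    return cv2.projectPoints(np.array([p],float),cv2.Rodrigues(M[:3,:3])[0],M[:3,3],m["camera_matrix"],m["dist_coeffs"])[0].ravel().round(1)
E
python3 - <<'E'
from h import *
asc(200,300,220,330,"pics/r4.png")
for dx in(-.006,-.003,0,.003): print(dx,proj((dx+.013,0,.050)),proj((dx+.013,0,.04)))
E
```

```text
time: 13.32
tool_pos: [0.517, -0.1415, 0.1186]
tool_rot: [3.14, 0.0, 1.1]
contact_force: [0.4, 0.3, -1.7]
opening: 0.0147
grip_force: 8.0
time: 13.57
tool_pos: [0.5164, -0.141, 0.1172]
tool_rot: [-3.14, 0.0, 1.1]
contact_force: [0.7, -0.2, -0.9]
opening: 0.015
grip_force: 4.0
[ 0.51639228 -0.1409909   0.11717899] [-3.14044748e+00  1.70222487e-04  1.09981911e+00]
200 OOt...............tOOOOOOOOOOOOOOOOOOt.................
204 OOtt............tOOOOOOOOOOOOOOOOOOOOOOt...............
208 OOO.............OOOOOOOOOOOOOOOOOOOOOOOOt..............
212 OOO............OOOOOOOOOOOOOOOOOOOOOOOOOOt..........##.
216 OO............OOOOOOOOOOOOOOOOOOOOOOOOOOOO.............
220 O.............OOOOOOOOOOOOOOOOOOOOOOOOOOOOt...........#
224 t.............OOOOOOOOOOOOOOOOOOOOOOOOOOOOt............
228 ..............OOOOOOOOOOOOOOOOOOOOOOOOOOOOt............
232 ..............OOOOOOttttttttttOOOOOOOOOOOO.............
236 ...............OOttttttttttttttttOOOOOOOO..............
240 ...............tttttttttttttttttttOOOOOO...............
244 #..............ttttttttttttttttttttOOOt................
248 #####..####
[... 198 characters left out ...]
ttttttt#t.................
264 ................###ttttttttttttttttt##.................
268 ................###ttttttttttttttttt#t#................
272 ##########......###ttttttttttttttttt#t#......##########
276 ###########.....##t#tttttttttttttt.####.....###########
280 #########t#....###t#...ttttttttt...####.....###########
284 ###########....#####...............##t##....###########
288 ###########....#####...............#t###....###########
292 ########ttt....##t#t...............#t###....ttt########
296 ########tttt...#####................t###...ttttt#######
-0.006 [273.2 226.2] [273.2 232.2]
-0.003 [273.2 221.7] [273.2 227.5]
0 [273.2 217.1] [273.2 222.7]
0.003 [273.2 212.5] [273.2 217.9]
```

```bash
python3 -m jog '[[[-0.9,0.010,-0.0005,0,0],[-0.9,0.010,-0.0005,0.006,0],[-0.9,0.010,-0.0005,0.012,0],[-0.9,0.010,-0.0005,0.018,0],[-0.9,0.010,-0.0005,0.022,0]]]' 6;python3 -m jog '[[[-0.9,0,0,0.003,0],[-0.9,0,0,0.005,0],[-0.9,0,0,0.005,0]]]'
python3 - <<'E'
from h import *
asc(190,290,220,330,"pics/r5.png")
E
```

```text
time: 14.03
tool_pos: [0.5206, -0.1318, 0.0946]
tool_rot: [-3.141, 0.0, 1.1]
contact_force: [1.6, 0.4, 7.9]
opening: 0.0153
grip_force: 6.0
time: 14.28
tool_pos: [0.5226, -0.1328, 0.0915]
tool_rot: [3.137, -0.0, 1.1]
contact_force: [1.4, -0.1, 5.8]
opening: 0.0149
grip_force: 6.0
[ 0.52262636 -0.13283319  0.09154676] [ 3.13680193e+00 -4.18563149e-04  1.09950050e+00]
190 #######################............OOOOOOOOOOOOOOOOOOOO
194 #######################.............OOOOOOOOOOOOOOOOOOO
198 #####################................OOOOOOOOOOOOOOOOOO
202 ####################..................tOOOOOOOOOOOOOOOO
206 .#################......................tOOOOOOOOOOOOOO
210 .....##########..............................tOOOOOOOOO
214 .......................................................
218 .......................................................
222 ...................tOOOOOOOOOOOOOt.....................
226 ................tOOOOOOOOOOOOOOOOOOOt..................
230 ..............tOOOOOOOOOOOOOOOOOOOOOOOt................
234 .............OOOOOttttttttOOOOOOOOOOOOOOt..............
238 ............OOtttttttttttttttOOOOOOOOOOOt..............
242 ...........tOttttttttttttttttttOOOOOOOOOO..............
246 ..........tOttttttttttttttttttttOOOOOOOOOO.............
250 ..........tttttt.ttttttttttttttttOOOOt.ttO.............
254 ..........t......##ttttttttttttttOOt##.................
258 .................#tttttttttttttttttt##.................
262 .................##ttttttttttttttttt##.................
266 .................##ttttttttttttttttt##.................
270 ................###tttttttttttttttt####................
274 #####t##t##.....###ttttttttttttttttt###.....###########
278 ###########.....####ttttttttttttttt####.....###########
282 ##t####t###.....####tOOttttttttt...##t#.....###########
286 ######t####....##t##...............#####....###########
```

```bash
python3 -m jog '[[[-0.9,0,0.003,0,0],[-0.9,-0.003,0.003,0.002,0],[-0.9,-0.006,0.003,0.003,0],[-0.9,-0.009,0.003,0.003,0],[-0.9,-0.009,0.003,0.003,0]]]' 6
python3 - <<'E'
from h import *
asc(190,290,220,330,"pics/r6.png")
E
```

```text
time: 14.75
tool_pos: [0.521, -0.143, 0.0889]
tool_rot: [3.136, 0.0, 1.099]
contact_force: [2.0, -1.3, 8.6]
opening: 0.0152
grip_force: 7.1
[ 0.52099977 -0.1429761   0.08891767] [3.13648902e+00 1.52480345e-04 1.09921797e+00]
190 ################.....................tOOOOOOOOOOOOOOOOO
194 #############..........................tOOOOOOOOOOOOOOO
198 .............................................tttt.ttt..
202 .......................................................
206 .......................tt...t..........................
210 ..............ttOOOOOOOOOOOOOOO........................
214 .............OOOOOOOOOOOOOOOOOOOOO.....................
218 ..........t.OOOOOOOOOOOOOOOOOOOOOOOOO..................
222 .........tOOOOttttttttttttOOOOOOOOOOOt...............#.
226 .........OOtttttttttttttttttOOOOOOOOOOO................
230 ........tOtttttttttttttttttttOOOOOOOOOOt...............
234 ........OtttttttttttttttttttttOOOOOOOOOOt..............
238 .......ttttttttttttttttttttttttOOOOOOOOO...............
242 .......ttttttttttttttttttttttttOOOOOOOOOt.##...........
246 .......tOtttttttttttttttttttttOOOOOOOOOOt####..........
250 ........Ottttttt..tttttttttttttOOOOOOttt####...........
254 .........tt......##ttttttttttttttOO###.................
258 .................###ttttttttttttttt#t#.................
262 .................#tttttttttttttttttt##.................
266 .................t#ttttttttttttttttt##.................
270 ................###ttttttttttttttttt###................
274 #####t#####.....##tttttttttttttttttt###.....###t#######
278 ####t######.....###ttttttttttttttttt###.....###########
282 ###########.....###t#tttttttttttt..###t.....###########
286 ###########....#####.....ttttt.....#####....###t#######
```

```bash
python3 -m jog '[[[-0.9,-0.001,-0.003,0,0],[-0.9,-0.002,-0.006,0,0],[-0.9,-0.002,-0.007,0,0],[-0.9,-0.002,-0.007,0,0],[-0.9,-0.002,-0.007,0,0]]]' 6
python3 - <<'E'
from h import *
asc(190,290,220,330,"pics/r7.png")
E
```

```text
time: 15.22
tool_pos: [0.5137, -0.1413, 0.0889]
tool_rot: [3.137, 0.0, 1.1]
contact_force: [1.0, -1.9, 10.4]
opening: 0.0151
grip_force: 6.3
[ 0.51367454 -0.14127408  0.08890574] [3.13695116e+00 3.64488152e-04 1.09956594e+00]
190 .....###############.........................tOOOOOOOOO
194 ...........##....................................ttOOOO
198 .......................................................
202 ..............................tt.......................
206 .......................OOOOOOOOOOOOt...................
210 O...................OOOOOOOOOOOOOOOOOOOtt..............
214 O................tOOOOOOOOOOOOOOOOOOOOOOOt.............
218 O...............OOOOOttttttttOOOOOOOOOOOOOOt...........
222 O..............OOtttttttttttttttOOOOOOOOOOOO...........
226 O..............tttttttttttttttttttOOOOOOOOOO...........
230 ..............tttttttttttttttttttttOOOOOOOOOO..........
234 .............tttttttttttttttttttttttOOOOOOOOOO.........
238 .............tttttttttttttttttttttttOOOOOOOOOO.........
242 .............tttttttttttttttttttttttOOOOOOOOOO.........
246 .............tttttttttttttttttttttttOOOOOOOOOO.........
250 ..............tt.ttttttttttttttttttOOt.ttOOOO..........
254 .................##tttttttttttttttOt##......t..........
258 .................##tttttttttttttttt#t#.................
262 ##...............t#tttttttttttttttt###.................
266 #...............###ttttttttttttttttt##.................
270 ................###ttttttttttttttttt###................
274 ###########.....###ttttttttttttttttt###.....###########
278 ###########.....t##ttttttttttttttttt###.....###########
282 t##########....####ttttttttttttttttt###.....###########
286 ###########....#####..ttttttttttt..#####....###########
```

```bash
python3 -m jog '[[[-0.9,0,0,-0.006,0],[-0.9,0,0,-0.012,0],[-0.9,0,0.005,-0.012,0],[-0.9,0,0.0055,-0.012,0],[-0.9,0,0.0055,-0.012,0]]]' 10
python3 - <<'E'
from h import *
asc(190,290,220,330,"pics/r8.png")
E
```

```text
time: 15.68
tool_pos: [0.5172, -0.1425, 0.0993]
tool_rot: [-3.141, 0.0, 1.1]
contact_force: [-0.8, 0.0, -0.9]
opening: 0.0147
grip_force: 9.9
[ 0.51724123 -0.14254791  0.09934915] [-3.14114663e+00  1.06927901e-04  1.09976448e+00]
190 ........####..................................OOOOOOOOO
194 .......................................................
198 .......................................................
202 ...................ttOOOOOOOOOOOO......................
206 .................tOOOOOOOOOOOOOOOOOOt..................
210 ...............OOOOOOOOOOOOOOOOOOOOOOOOt...............
214 ..............OOOOOOOOOOOOOOOOOOOOOOOOOO...............
218 ............tOOOOOOOtttttttttOOOOOOOOOOOOt............#
222 ............OOOOOtttttttttttttttOOOOOOOOOt.............
226 ............OOOtttttttttttttttttttOOOOOOOO.............
230 ...........OOOtttttttttttttttttttttOOOOOOOt............
234 ............OtttttttttttttttttttttttOOOOOOt............
238 ...........tOtttttttttttttttttttttttOOOOOOt#...........
242 ............OtttttttttttttttttttttttOOOOOOt#...........
246 ............tOtttttttttttttttttttttOOOOOO.#............
250 .............ttt..ttttttttttttttttOOOtttt..............
254 .................###ttttttttttttttO##..................
258 ###..............###ttttttttttttttttt#.................
262 #................###tttttttttttttttt##.................
266 .................##ttttttttttttttttt##.................
270 ................##ttttttttttttttttttt##................
274 ###########.....###ttttttttttttttttt###.....###########
278 ###########.....###ttttttttttttttttt###.....###########
282 ###########.....#t#ttttttttttttttttt###.....###########
286 ###t#######....#####..ttttttttttt..#####....###########
```

```bash
python3 -m jog '[[[-0.9,0.003,0.0025,0,0],[-0.9,0.003,0.0025,0.004,0],[-0.9,0.003,0.0025,0.008,0],[-0.9,0.003,0.0025,0.012,0],[-0.9,0.003,0.0025,0.014,0]]]' 8;python3 -m jog '[[[-0.9,0,0,0.001,0],[-0.9,0,0,0.002,0]]]' 
python3 - <<'E'
from h import *
asc(190,290,220,330,"pics/r9.png")
E
```

```text
time: 16.15
tool_pos: [0.521, -0.1414, 0.0862]
tool_rot: [3.14, 0.001, 1.1]
contact_force: [-2.7, -1.9, 9.9]
opening: 0.0148
grip_force: 8.0
time: 16.32
tool_pos: [0.5209, -0.1415, 0.0845]
tool_rot: [3.14, 0.001, 1.1]
contact_force: [-2.8, -0.9, 9.7]
opening: 0.0152
grip_force: 8.0
[ 0.52089318 -0.14148876  0.08447768] [3.14030959e+00 7.85366604e-04 1.10004893e+00]
190 ##################...................OOOOOOOOOOOOOOOOOO
194 ################.......................OOOOOOOOOOOOOOOO
198 ##############..........................t.tOOOOOOOOOOOO
202 ..............................................tttttttt.
206 .......................................................
210 ....................ttOOOOtO...........................
214 ...............ttOOOOOOOOOOOOOOOOtt....................
218 ..............OOOOOOOOOOtOOOOOOOOOOO...................
222 ...........tOOOOOOttttttttttttttOOOOOOt................
226 ...........OOOOOttttttttttttttttttOOOOOt...............
230 ..........OOOOOttttttttttttttttttttOOOOO...............
234 .........tOOOOttttttttttttttttttttttOOOOO..............
238 .........OOOOtttttttttttttttttttttttOOOOO..............
242 ........OOOOOtttttttttttttttttttttttOOOOOt.............
246 ........OOOOOOttttttttttttttttttttttOOOOOt.##..........
250 ........tOOOOOtt.ttttttttttttttttttOOt.ttt.###.........
254 ........ttt......###ttttttttttttttO###.................
258 .................##ttttttttttttttOOt##.................
262 .................###ttttttttttttttttt#.................
266 ................###tttttttttttttttt####................
270 ................###tttttttttttttttttt##................
274 ###########.....###ttttttttttttttttt###.....###########
278 ###########.....#t#ttttttttttttttttttt#.....###########
282 #######t###....###tttttttttttttttttt####....###########
286 #t#########....####ttttttttttttttttt#tt#....###########
```

The foot now looks centred inside the cup rim (foot px 246–290, cup 237–301) and it is on the floor. Releasing gently.

```bash
python3 -m jog '[[[-0.9,0,0,-0.001,0],[-0.9,0,0,-0.001,0]]]' 4 | tail -4;python3 -m jog '[[[-0.65,0,0,0,0],[-0.62,0,0,0,0],[-0.58,0,0,0,0],[-0.5,0,0,0,0],[-0.4,0,0,0,0]]]'
python3 - <<'E'
from h import *
asc(190,300,220,330,"pics/r10.png")
for p in ((.013,0,.053),(0,0,.002),(0,.008,.002)): print(proj(p))
E
```

```text
tool_rot: [3.142, 0.0, 1.1]
contact_force: [-1.3, -0.1, 2.3]
opening: 0.0153
grip_force: 4.0
time: 16.95
tool_pos: [0.5207, -0.1408, 0.0845]
tool_rot: [-3.141, 0.0, 1.1]
contact_force: [-0.4, -0.8, -0.2]
opening: 0.0252
grip_force: 0.0
[ 0.52072469 -0.14083892  0.08448624] [-3.14135376e+00  5.31209145e-05  1.09989722e+00]
190 ###################..................OOOOOOOOOOOOOOOOOO
194 ##################....................tOOOOOOOOOOOOOOOO
198 ###############..........................OOOOOOOOOOOOOO
202 ......#......................................ttt.tt.t.t
206 .......................................................
210 ......................tt.tttt..........................
214 ..................OOOOOOOOOOOOOOO......................
218 ...............OOOOOOOOOOOOOOOOOOOOOt..................
222 ............tOOOOOOOOOOOOOOOOOOOOOOOOOt................
226 ............OOOOOOOOOOOOOOOOOOOOOOOOOOO................
230 ..........tOOOOOOOOOOOOOOOOOOOOOOOOOOOOOt..............
234 .........tOOOOOOOOOOOOOOOOOOOOOOOOOOOOOOO..............
238 .........OOOOOOOOOOOOOOOOOOOOOOOOOOOOOOOOt..........
[... 245 characters left out ...]
58 ............###OOOOOOOOOOOOOOOOOOOOOOOOOt#t............
262 ...........####OOOOOOOOOOOOOOOOOOOOOOOOO#tt#...........
266 ...........####OOOOOOOOOOOOOOOOOOOOOOOOtt#tt...........
270 ...........t###OOOOOOOOOOOOOOOOOOOOOtt..#ttt...........
274 ##........###t##tOOOOOOOOOOOOOOOOOtt....#####........##
278 ##........###t###.##..ttt..tOttttttttt..##t##........##
282 ##.......##t##t............ttttttttttt..t##t##.......##
286 ##.......######...........tttttttttttt..######.......##
290 tt......####t##.......tttttttttttttttt..######.......#t
294 tt......#######.....tttttttttttttttttt...#t####.....ttt
298 ttt.....#####t#....tttttttttttttttttttt..######.....ttt
[273.2 215.5]
[273.1 274.1]
[289.3 274.1]
```

```bash
python3 - <<'E'
from h import *
s=robot.observe();print("cupB",at("wrist",(270,243),.043,s),s["tool_pos"])
E
python3 -m jog '[[[-0.4,0,0,-0.04,0],[-0.4,0,0,-0.08,0],[-0.4,-0.04,0,-0.12,0],[-0.4,-0.05,0,-0.13,0],[-0.4,-0.05,0,-0.13,0]]]';python3 -m jog '[[[-0.4,0,0,0,0],[-0.4,0,0,0,0],[-0.4,0,0,0,0]]]'|head -3
python3 - <<'E'
from h import *
asc(90,330,190,370,"pics/r11.png",3)
E
```

```text
cupB [ 0.5187 -0.1405  0.043 ] [ 0.52072451 -0.14085934  0.08451029]
time: 17.42
tool_pos: [0.499, -0.189, 0.2196]
tool_rot: [3.132, 0.002, 1.098]
contact_force: [0.2, -0.7, 1.2]
opening: 0.0272
grip_force: 0.0
time: 17.67
tool_pos: [0.4976, -0.1844, 0.2131]
tool_rot: [-3.139, -0.0, 1.1]
[ 0.4976239  -0.18440787  0.21310455] [-3.13852878e+00 -3.28185021e-04  1.10037580e+00]
90 ......................#..............##........OOOOOOOOOOOOOOOOOOOOOO.....................
93 ......................#..#..........#.#........tOOOOOOOOOOOOOOOOOOOOO.....................
96 ......................###.......................OOOOOOOOOOOOOOOOOOOO......................
99 .......................##.#..##.....#............OOOOOOOOOOOOOOOOOO.......................
102 ........................##...#.#..................tOOOOOOOOOOOOOOt........................
105 ..........................####.#.#...................OOOOOOOOOOt..........................
108 .....tOOOOOOOOOtt.........................................................................
111 ...tOOOOOOOOOOOOOO........................................
[... 6172 characters left out ...]
################tttt###############
309 #########tttt###########################################################tttt##############
312 #########tttt###########################################################tttt##############
315 #########tttt###########################################################tttt##############
318 #########tttt###########################################################tttt##############
321 #########tttt###########################################################tttt##############
324 #########tttt###########################################################tttt##############
327 #########tttt###########################################################tttt##############
```

```bash
python3 - <<'E'
from h import *
s=robot.observe()
print(s["tool_pos"],s["tool_rot"])
hd=at("wrist",(285,196),.009,s);ft=at("wrist",(270.5,234.5),.013,s);mid=at("wrist",(276,215),.011,s)
print("head",hd,"foot",ft,mid,"angle",np.arctan2(*(hd-ft)[[1,0]]),np.linalg.norm(hd-ft))
B=at("wrist",(271.5,141),.043,s);A=at("wrist",(212,129),.043,s);print("A",A,"B",B,np.linalg.norm(A-B))
print("shift to 15mm.. above head",shift(hd+[0,0,.05]-s["tool_pos"]))
E
```

```text
[ 0.49773095 -0.18437592  0.21311121] [-3.13852036e+00 -2.87667859e-04  1.10065620e+00]
head [ 0.5004 -0.205   0.009 ] foot [ 0.4672 -0.236   0.013 ] [ 0.4825 -0.2192  0.011 ] angle 0.7511436546693251 0.04559868419154216
A [ 0.4728 -0.1093  0.043 ] B [ 0.5161 -0.1433  0.043 ] 0.0550535194152018
shift to 15mm.. above head [-0.0172  0.0122  0.1541]
```

```bash
python3 -m jog '[[[-0.35,-0.017,0.012,0.03,0.35],[-0.35,-0.017,0.012,0.07,0.35],[-0.35,-0.017,0.012,0.11,0.35],[-0.35,-0.017,0.012,0.14,0.35],[-0.35,-0.017,0.012,0.154,0.35]]]'|head -2;python3 -m jog '[[[-0.35,0,0,0,0],[-0.35,0,0,0,0],[-0.35,0,0,0,0]]]'|head -3
python3 - <<'E'
from h import *
asc(150,310,220,330,"pics/r12.png")
E
```

```text
time: 18.13
tool_pos: [0.4984, -0.2038, 0.0554]
time: 18.38
tool_pos: [0.5018, -0.206, 0.0614]
tool_rot: [3.14, -0.0, 0.75]
[ 0.50180757 -0.2060188   0.06144106] [ 3.14038868e+00 -3.57822346e-04  7.50430013e-01]
150 OOOOOOOOOOOO...........................................
154 OOOOOOOOOOOOt..........................................
158 OOOOOOOOOOOO...........................................
162 OOOOOOOOOOOO...........................................
166 OOOOOOOOOOOO...........................................
170 OOOOOOOOOOOO...........................................
174 OOOOOOOOOOO............................................
178 OOOOOOOOOO.............................................
182 OOOOOOOOO..............................................
186 OOOOOOOO...............................................
190 OOOOOO.................................................
194 OOOO...................................................
198 .###..####.##..........................................
202 #.##....##.............................................
206 #.##.##.....................................
[... 811 characters left out ...]
......ttttttt..............####.........
266 ........#####........ttttttt..............####.........
270 ........#####........ttttttt..............#####........
274 ........#####........ttttttt..............#####........
278 .......######........tttttttt.............######.......
282 .......######........ttttttt..............######.......
286 ......#######.......ttttttttt.............#t#####......
290 ......#######......ttttttttttt............#######......
294 .....#######.....ttttttttttttttt..........########.....
298 .....t######...ttttttttttttttttttt.........#######.....
302 ....##t#####..ttttttttttttttttttttt.........#####t#....
306 #######################################################
```

```bash
python3 - <<'E'
from h import *
s=robot.observe();print(shift(at("wrist",(270,237),.009,s)-s["tool_pos"]))
E
```

```text
[-0.0013 -0.002   0.0529]
```

```bash
python3 -m jog '[[[-0.35,-0.001,-0.002,0.02,0],[-0.35,-0.001,-0.002,0.04,0],[-0.35,-0.001,-0.002,0.05,0],[-0.35,-0.001,-0.002,0.05,0],[-0.35,-0.001,-0.002,0.05,0]]]';python3 -m jog '[[[-0.9,0,0,0,0],[-0.9,0,0,0,0],[-0.9,0,0,0,0],[-0.9,0,0,0,0],[-0.9,0,0,0,0]]]' 6
```

```text
time: 18.85
tool_pos: [0.4993, -0.2055, 0.0114]
tool_rot: [3.141, -0.0, 0.75]
contact_force: [-0.0, 0.0, -0.6]
opening: 0.0299
grip_force: 0.0
time: 19.27
tool_pos: [0.4996, -0.2056, 0.0115]
tool_rot: [3.14, -0.001, 0.75]
contact_force: [-0.4, 0.0, 5.3]
opening: 0.0151
grip_force: 6.0
```

```bash
python3 -m jog '[[[-0.9,-0.0026,0,-0.010,0],[-0.9,-0.0065,0,-0.018,0],[-0.9,-0.0117,0,-0.0258,0],[-0.9,-0.018,0,-0.0323,0],[-0.9,-0.0257,0,-0.0375,0]]]' 6;python3 -m jog '[[[-0.9,-0.0083,0,-0.004,0],[-0.9,-0.017,0,-0.0063,0],[-0.9,-0.026,0,-0.007,0],[-0.9,-0.033,0,-0.0065,0],[-0.9,-0.038,0,-0.0055,0]]]';python3 -m jog '[[[-0.9,0,0,0.001,0],[-0.9,0,0,0.002,0],[-0.9,0,0,0.002,0]]]'
python3 - <<'E'
from h import *
asc(180,310,220,330,"pics/r13.png")
E
```

```text
time: 19.68
tool_pos: [0.4799, -0.2234, 0.0493]
tool_rot: [3.141, -0.0, 0.75]
contact_force: [0.1, 0.3, -1.2]
opening: 0.0156
grip_force: 6.0
time: 20.1
tool_pos: [0.4514, -0.2494, 0.0535]
tool_rot: [-3.141, 0.0, 0.749]
contact_force: [0.1, -0.1, -0.2]
opening: 0.0149
grip_force: 6.0
time: 20.35
tool_pos: [0.4522, -0.2485, 0.0512]
tool_rot: [-3.141, 0.0, 0.75]
contact_force: [0.7, -0.0, -0.9]
opening: 0.0154
grip_force: 6.0
[ 0.45224508 -0.24846324  0.0512432 ] [-3.14083088e+00  7.89800364e-05  7.49794025e-01]
180 .......................................................
184 .......................................................
188 .......................................................
192 .......................................................
196 .......................................................
200 .......................................................
204 .......................................................
208 .......................................................
212 .......................................................
216 ........................................
[... 695 characters left out ...]
..###tttttttttttttttt###................
268 ................###ttttttttttttttttt###................
272 ##########......##tttttttttttttttttt###......##########
276 ###########.....###ttttttttttttttttt###.....###########
280 ###########....####ttttttttttttttttt#t##....######t####
284 ###########....#####ttttttttttttttt#t###....###########
288 ###########....#####tttttttttttttttt####....###########
292 ########ttt....#####tttttttttttttttt####....ttt#######t
296 #####t##tttt..#####ttttttttttttttttt#####..tttt########
300 #######ttttt..#####ttttttttttttttttt###t#..ttttt######t
304 #######tttt#########tt#####t#t#t##t#########tttt##t####
308 #######OtO###################################ttt#######
```

```bash
python3 -m jog '[[[-0.9,0,0,-0.01,0],[-0.9,0,0,-0.02,0],[-0.9,0,0,-0.01,0],[-0.9,0,0,-0.02,0],[-0.9,0,0,-0.02,0]]]' 3
python3 - <<'E'
from h import *
asc(200,310,220,330,"pics/r14.png")
E
```

```text
time: 20.82
tool_pos: [0.4528, -0.2489, 0.0732]
tool_rot: [3.14, -0.0, 0.75]
contact_force: [0.2, -0.6, -0.5]
opening: 0.0154
grip_force: 3.0
[ 0.45280475 -0.24888239  0.07315208] [ 3.14012563e+00 -1.96562255e-04  7.50083977e-01]
200 .......................................................
204 .......................................................
208 .......................................................
212 ......................tttttttttt.......................
216 ...................tttttttttttttttt....................
220 .................ttttttttttttttttttt...................
224 ................ttttttttttttttttttttt..................
228 ................ttttttttttttttttttttt..................
232 ................tttttttttttttttttttttt.................
236 ................ttttttttttttttttttttt..................
240 .................ttttttttttttttttttt...................
244 ...................tttttttttttttttt....................
248 .....................tttttttttttt......................
252 .................###.ttttttttttttt.###.................
256 .................###ttttttttttttttt###.................
260 .................##ttttttttttttttttt##.................
264 ................####ttttttttttttttt####................
268 ................###ttttttttttttttttt###................
272 ##########......###ttttttttttttttttt###......##########
276 ##########......t##ttttttttttttttttt###......##########
280 ##########.....####ttttttttttttttttt####.....##########
284 ###########....#####.ttttttttttttt.#####....###########
288 ###########....###t#....ttttttt....#####....###########
292 ########ttt....#####...............#####....ttt########
296 #######tttt...####t#................#####...tttt#######
300 #######ttttt..####t#...............####t#..ttttt##t####
304 #######tttt#################################tttt#######
308 #######ttt###################################tttt######
```

The pawn now hangs upright. Firming the grip and carrying it back over cup B. The dial seems to have rocked back about 0.1 rad, so B is now near (0.518,-0.142).

```bash
python3 -m jog '[[[-0.9,0,0,0,0],[-0.9,0,0,0,0],[-0.9,0,0,-0.02,0],[-0.9,0,0,-0.04,0],[-0.9,0,0,-0.055,0]]]' 12|head -1;python3 -m jog '[[[-0.9,0.02,-0.006,0,0],[-0.9,0.05,-0.014,0,0],[-0.9,0.08,-0.022,0,0],[-0.9,0.105,-0.03,0,0],[-0.9,0.120,-0.034,0,0]]]'|head -1;python3 -m jog '[[[-0.9,0,0,0.01,0],[-0.9,0,0,0.02,0],[-0.9,0,0,0.027,0],[-0.9,0,0,0.027,0],[-0.9,0,0,0.027,0]]]'
python3 - <<'E'
from h import *
asc(170,300,220,330,"pics/r15.png")
E
```

```text
time: 21.28
time: 21.7
time: 22.12
tool_pos: [0.5161, -0.1428, 0.0988]
tool_rot: [-3.14, 0.001, 0.748]
contact_force: [-0.1, 0.8, -0.8]
opening: 0.0144
grip_force: 12.0
[ 0.5160588  -0.14280753  0.09879377] [-3.13979510e+00  9.96585124e-04  7.48267884e-01]
170 #....##.#####............tOOOOOOOOOOOOOOOOOOOOOt.......
174 .#.....######..............ttOOOOOOOOOOOOOOOtt.........
178 .############......................tttttt..............
182 .############..........................................
186 #############..........................................
190 ############...........................................
194 ###########............................................
198 #########...............t....t.tt......................
202 #####...............OOOOOOOOOOtOOOOOtt.................
206 ..................OOOOOOOOOOOOOOOOOOtOtt...............
210 ...............tOOOOOOOOOtttOOOOOOOOOOOOt..........####
214 ...............OOOOOtttttttttttttOOOOOOOOt........#####
218 ..............OOOOtttttttttttttttttOOOOOOOt....#######.
222 ............tOOOOttttttttttttttttttttOOOOOO...#####....
226
[... 436 characters left out ...]
..##ttttttttttttttttt##.................
258 .................##tttttttttttttttttt#.................
262 .................###tttttttttttttttt#t.................
266 .................#t#ttttttttttttttt###.................
270 ................#ttttttttttttttttttt###................
274 ###########.....####tttttttttttttttt###.....####t######
278 #t#########.....###tttttttttttttttt####.....###########
282 ###########.....tt##ttttttttttttttt####.....###########
286 ###########....#####..tttttttttt..######....#########t#
290 #########tt....#t#t#.......t......######....tt#########
294 ###t####tttt...###t#...............#####...ttt#########
298 t#######tttt...#####...............#####...tttt########
```

```bash
python3 - <<'E'
from h import *
for x in(.016,.018,.02,.022,.024,.026): print(x,"cup outer edge at",proj((x,0,.0558)),proj((x-.008,0,.053)),proj((x-.008,0,.053-.018)))
im=cv2.imread("pics/r15.png");h=cv2.cvtColor(im,cv2.COLOR_BGR2HSV)
for x in (268,272,276):
    print(x,[(y,int(h[y,x,0]),int(h[y,x,1]),int(h[y,x,2])) for y in range(195,216)])
E
```

```text
0.016 cup outer edge at [273.2 209.8] [273.2 223.3] [273.2 234.1]
0.018 cup outer edge at [273.2 206.7] [273.2 220.3] [273.2 230.9]
0.02 cup outer edge at [273.2 203.7] [273.2 217.3] [273.2 227.6]
0.022 cup outer edge at [273.2 200.6] [273.2 214.2] [273.2 224.4]
0.024 cup outer edge at [273.2 197.6] [273.2 211.2] [273.2 221.1]
0.026 cup outer edge at [273.2 194.5] [273.2 208.1] [273.2 217.8]
268 [(195, 120, 3, 195), (196, 30, 1, 191), (197, 173, 12, 172), (198, 10, 81, 138), (199, 9, 169, 116), (200, 10, 214, 105), (201, 10, 194, 109), (202, 9, 194, 117), (203, 10, 214, 154), (204, 12, 221, 210), (205, 12, 222, 231), (206, 12, 229, 231), (207, 12, 223, 226), (208, 11, 239, 193), (209, 10, 219, 147), (210, 11, 200, 120), (211, 11, 147, 99), (212, 18, 112, 84), (213, 15, 101, 88), (214, 16, 109, 96), (215, 17, 104, 96)]
272 [(195, 75, 5, 194), (196, 176, 10, 182), (197, 9, 53, 148), (198, 8, 141, 119), (199, 9, 203, 112), (200, 9, 204, 114), (201, 9, 201, 117), (202, 10, 203, 127), (203, 10, 211, 161), (204, 11, 224, 173), (205, 10, 211, 155), (206, 11, 219, 149), (207, 11, 224, 171), (208, 10, 217, 161), (209, 10, 207, 138), (210, 11, 171, 115), (211, 15, 129, 95), (212, 18, 115, 82), (213, 18, 113, 88), (214, 19, 103, 99), (215, 18, 119, 92)]
276 [(195, 132, 7, 189), (196, 0, 2, 169), (197, 8, 55, 135), (198, 8, 148, 110), (199, 11, 210, 101), (200, 8, 181, 107), (201, 9, 194, 104), (202, 9, 200, 106), (203, 10, 207, 118), (204, 10, 200, 134), (205, 11, 206, 136), (206, 10, 207, 134), (207, 10, 206, 131), (208, 11, 210, 124), (209, 11, 206, 129), (210, 10, 186, 118), (211, 13, 151, 93), (212, 17, 116, 81), (213, 16, 112, 84), (214, 17, 106, 96), (215, 17, 112, 96)]
```

The cup's outer wall had been included in its outline: the rim's top edge is at row 203.5 and the foot edge at 211, so the foot sits 4 mm too far along tool +x. Correcting and lowering.

```bash
python3 -m jog '[[[-0.9,-0.004,0.0015,0,0],[-0.9,-0.004,0.0015,0.004,0],[-0.9,-0.004,0.0015,0.008,0],[-0.9,-0.004,0.0015,0.011,0],[-0.9,-0.004,0.0015,0.013,0]]]' 8; python3 -m jog '[[[-0.9,0,0,0.001,0],[-0.9,0,0,0.002,0],[-0.9,0,0,0.002,0]]]'
python3 - <<'E'
from h import *
asc(190,300,220,330,"pics/r16.png")
im=cv2.imread("pics/r16.png");h=cv2.cvtColor(im,cv2.COLOR_BGR2HSV)
for x in (272,): print(x,[(y,int(h[y,x,0]),int(h[y,x,1]),int(h[y,x,2])) for y in range(190,230)])
E
```

```text
time: 22.58
tool_pos: [0.5148, -0.1459, 0.0862]
tool_rot: [-3.141, 0.0, 0.75]
contact_force: [-0.1, 0.4, -0.4]
opening: 0.0148
grip_force: 8.0
time: 22.83
tool_pos: [0.5156, -0.1458, 0.0852]
tool_rot: [3.14, -0.001, 0.75]
contact_force: [-0.8, 0.7, 4.4]
opening: 0.015
grip_force: 8.0
[ 0.51561899 -0.14582613  0.08524632] [ 3.14045497e+00 -7.05988948e-04  7.49931427e-01]
190 ##########.............................................
194 ########...............................................
198 #######................................................
202 #####...............ttOOOOOOOOO........................
206 #................OOOOOOOOOOOOOOOOOOO...................
210 ..............tOOOOOOOOOOOOOOOOOOOOOOO..............#.#
214 .............OOOOOOOOtttttttttttOOOOOOtO..........#####
218 ...........tOOOOOOtttttttttttttttttOOOOOO........######
222 ...........OOOOOOtttttttttttttttttttOOOOO......#######.
226 ..........tOOOOOtttttttttttttttttttttOOOOOt..######.#..
230 ..........OOOOOttttttttttttttttttttttOOOOOOt..###......
234 ..........OOOOOttttttttttttttttttttttOOOOOO.####.......
238 ...
[... 1063 characters left out ...]
 3, 192), (196, 120, 4, 195), (197, 100, 4, 194), (198, 0, 0, 187), (199, 10, 14, 170), (200, 8, 95, 134), (201, 10, 198, 112), (202, 10, 212, 113), (203, 9, 201, 117), (204, 10, 210, 118), (205, 10, 212, 131), (206, 10, 211, 181), (207, 12, 225, 212), (208, 12, 225, 203), (209, 12, 224, 205), (210, 12, 225, 214), (211, 11, 220, 190), (212, 11, 171, 125), (213, 17, 112, 84), (214, 18, 108, 83), (215, 16, 110, 97), (216, 14, 105, 102), (217, 17, 105, 95), (218, 18, 107, 100), (219, 18, 117, 94), (220, 17, 117, 94), (221, 19, 111, 94), (222, 18, 114, 94), (223, 17, 112, 93), (224, 17, 107, 95), (225, 17, 109, 94), (226, 17, 110, 93), (227, 17, 115, 95), (228, 18, 112, 100), (229, 19, 115, 91)]
```

```bash
python3 -m jog '[[[-0.9,0,0,0,0],[-0.9,0,0,0,0]]]' 4 | tail -3;python3 -m jog '[[[-0.66,0,0,0,0],[-0.63,0,0,0,0],[-0.6,0,0,0,0],[-0.5,0,0,0,0],[-0.4,0,0,0,0]]]' | tail -3
python3 - <<'E'
from h import *
asc(198,300,220,330,"pics/r17.png")
E
```

```text
contact_force: [0.2, 1.3, 5.3]
opening: 0.0152
grip_force: 4.0
contact_force: [-0.1, 0.6, 0.3]
opening: 0.0253
grip_force: 0.0
[ 0.5148237  -0.14587411  0.08435231] [-3.14101630e+00  4.44330362e-04  7.49727373e-01]
198 #######................................................
202 #####..............t.tOOOOOOOOOOOtt..................#.
206 #...............tOOOOOOOOOOOOOOOOtOOO..............###.
210 ..............tOOOOOOOOOOOOOOOOOOOOOOOO.............###
214 .............tOOOOOOOttttttttttOOOOOOOOOO..........####
218 ............OOOOOOttttttttttttttttOOOOOOO........######
222 ............OOOOOtttttttttttttttttttOOOOOOt....########
226 ...........OOOOOtttttttttttttttttttttOOOOOOt.#######...
230 ..........OOOOOttttttttttttttttttttttOOOOOOt...###.....
234 ..........OOOOOttttttttttttttttttttttOOOOOOO.#####.....
238 ..........OOOOOttttttttttttttttttttttOOOOOOO#####......
242 ..........OOOOOOttttttttttttttttttttOOOOOOOO###........
246 ..........tOOOOOOttttttttttttttttttOOOOOOOO.#..........
250 ...........ttOOOOOOttttttttttttttOOOOOOOOOt............
254 ............##tOOOttttttttttttttttOOOOOO###............
258 ............#t#OOOttttttttttttttttOOOOOt###............
262 ...........#t##.tOttttttttttttttttOOO...#t##...........
266 ...........####...ttttttttttttttttt.....####...........
270 ...........#t##..ttttttttttttttttt......#t##...........
274 ##........#ttt###ttttttttttttttttt......#####........##
278 ##........##t#####ttttttttttttttt.......#####........##
282 ##.......#t####......tttttttttt.........######.......##
286 ##.......#####t#........................######.......##
290 tt.......##t###.........................######.......tt
294 Ott.....#####t#..........................######.....ttt
298 ttt.....#######.........................#######.....ttt
```

Released and standing. Going up and over to the pale pawn.

```bash
python3 -m jog '[[[-0.4,0,0,-0.02,0],[-0.4,0,0,-0.05,0],[-0.3,0,0,-0.085,0],[-0.3,0,0,-0.085,-0.1],[-0.3,0,0,-0.085,-0.22]]]'|head -1;python3 -m jog '[[[-0.2,0,0,0,-0.6],[-0.2,0,0,0,-0.6],[-0.2,0,0,0,-0.6],[-0.2,0,0,0,-0.6],[-0.2,0,0,0,-0.6]]]'|head -3
python3 - <<'E'
from h import *
asc(150,220,200,330,"pics/r18.png")
E
for i in 1 2; do python3 -m jog '[[[-0.2,0.165,-0.02,0.01,0],[-0.2,0.165,-0.02,0.01,0],[-0.2,0.165,-0.02,0.01,0],[-0.2,0.165,-0.02,0.01,0],[-0.2,0.165,-0.02,0.01,0]]]'|head -1; done; python3 -m jog '[[[-0.2,0,0,0,0],[-0.2,0,0,0,0],[-0.2,0,0,0,0]]]'|head -3
python3 - <<'E'
from h import *
s=robot.observe();im=robot.read_camera("wrist");cv2.imwrite("pics/r19.png",im[:,:,::-1]);print(s["tool_pos"],s["tool_rot"])
g=cv2.cvtColor(im,cv2.COLOR_RGB2GRAY);h=cv2.cvtColor(im,cv2.COLOR_RGB2HSV)
for y in range(150,310,4): print(y,"".join("Y" if h[y,x,1]>120 and 15<h[y,x,0]<35 else "G" if h[y,x,1]>120 and 35<h[y,x,0]<90 else "0123456789"[g[y,x]//26] for x in range(210,340,2)))
E
```

```text
time: 23.93
time: 24.35
tool_pos: [0.5149, -0.1459, 0.1695]
tool_rot: [-3.141, -0.0, 1.576]
[ 0.51494169 -0.14587633  0.16954212] [-3.14123071e+00 -1.42691369e-05  1.57602706e+00]
150 OOOOOOOOOOOOOOOOOOOOOOO.........#####.#..#...............OOOOOOOO
154 OOOOOOOOOOOOOOOOOOOOOOOt..........###########...........OOOOOOOOO
158 OOOOOOOOOOOOOOOOOOOOOOOt................................OOOOOOOOO
162 OOOOOOOOOOOOOOOOOOOOOOO................................tOOOOOOOOO
166 OOOOOOOOOOOOOOOOOOOOOOt................................tOOOOOOOOO
170 OOOOOOOOOOOOOOOOOOOOO...................................OOOOOOOOO
174 #tOOOOOOOOOOOOOOOOOt.............t.OOOOOOOtt............tOOOOOOOO
178 ###.tOOOOOOOOOOOOt............tOOOOOOOOOOOOOOOt...........tOOOOOO
182 ..#####.ttt.t...............tOOOOtttttttttOOOOOO............tOOOO
186 ...#####....................OOOtttttttttttttOOOOO..............t.
190 .....####..................OOOttttttttttttttttOOOt...............
194 ......##.####..............OOOttttttttttttttttOOOOt..............
198 .........#####............tOOOttttttttttttttttOOOO...............
202 ......
[... 2624 characters left out ...]

270 44444444421111688888888888863GGGGGGGGGGGGGG7888888611113444444444
274 44444444311111588888888888886GGGGGGG2GGGGG68888888511111344444444
278 4444444421111158888888888888873GGGGG22GGG688888888511111244444444
282 444444431111114888888888888888885GGGGGG68888888888411111134444444
286 44444442111111488888888888888884GGGG2GGG5888888888411111124444444
290 44444431111111688888888888888883GGGGGGGG4888888888611111113444444
294 4444442111111388888888888888887GGGGGGGGGG688888888831111112444444
298 4444431111111588888888888888886GGGGGGGGGG688888888851111111344444
302 44443111111117888888888888888884GGGGGGGG4788888888872111111234444
306 11112122112222222222211222222222222222222222212122222222222221221
```

```bash
python3 - <<'E'
from h import *
im=cv2.imread("pics/r19.png");g=cv2.GaussianBlur(cv2.cvtColor(im,cv2.COLOR_BGR2GRAY),(3,3),0)
for y in range(168,236,2): print(y,"".join(chr(97+min(25,max(0,(int(g[y,x])-90)//3))) for x in range(240,312)))
s=robot.observe()
print("green foot",at("wrist",(297,268),.01,s),"head",at("wrist",(297.5,296),.053,s))
for y in(.175,.18,.185,.19,.195):
    q=R.from_euler("xyz",s["tool_rot"]).inv().apply
    print(y,[proj(q(np.array(p)-s["tool_pos"])) for p in((.475,y+.014,0),(.475,y,.053))])
E
```

```text
168 nmmnnoooooooooooonnnnnnoonnooonnoonnnnnoooooonnnnnnooooooooonnnnnnoooooo
170 mnnnnnnnnnnnnnnmnnnnnnnnnnnnmnnnmmmmmmmmnonnoonnnnnnnooooooooooooonoonno
172 nnnnnnnnnnmmmmmmnnnnnnnnnnnnnoooooonmmllmmnnnnnnnnooooonnnnooooonnoonnnn
174 mnnnmmnnnnnnnnnnnnnnnnnmmnpqrrsssrrrrrrrrqpoonnnnnoooooonooooooonoonnoon
176 mmmmnnnmmmmmmmmnnnnmmmnopqrrssssrrrqqqrrsssrrpnmnnooooooooonoonnnnnnnnnn
178 mmmmmmmmmmmmmmmmnnnmmnqrrqqqrstssrrrrrrrrssssrqonnoooqvzzzzzzzvqnnnnnnoo
180 mmmmnmmmnnnmnnmmnmllnprrrqqqrrrsrrrrrrrrrrrrrrrqonnnouzzzzzzzzzxtssqooon
182 mmmmmmmmmmmnnnmnnmlmoqqqqqqqqqqrrrqqqqrrrrrrqqppponnrzzzzzzzzzzzzzzztono
184 mmmmlmmmmmmmmmmmmmmnpqqpppqppppoooonnoqrrrqpppoooonotzzzzzzzzzzzzzzztonn
186 mmmmmmmmnnnnmmmmmmnppppoonoponmlkkkkjkmopppoopoooppoprvzzzzzzzzzzzzztnnn
188 mmmmmmmmmnnnmmmnmnooooooonnmmmnopqqqponnnnooooonopponnotzzzzzzzzzzzztonn
190 mnmmmmmmmnnnmmnnnnnonnnnnmnprtttsrqqrsssrqonnnnnnnmnnnouzzzzzzzzzzzztnnn
192 mmmmmmmmmmmmmmmmmmnnnmmmnpqrrqqqpoonnnnpqrqonmmnmmmnnnpvzzzzzzzzzzzwpnnn
194 mmmmmnmmmmnmmmnnmmmlllllnoppqrsttttssrrqqpponnnnnnnnnnszzzzzzzzzzzztonnn
196 mllmmmmmmmmmmmnmmm
[... 1142 characters left out ...]
mmmmmmmnmmmmmmmmmnnnnnnmmmnnnnmmmmmnnnnnnnnonnmnnnnnnnnnnnnnnnnnnnm
228 mmmmmmmmmmmnmmmmmnnnnmmmnnnnnmmnnnnnmmmnnnnnnmmnnnnnnnnnnnnnoonnnnoonnnn
230 mmmmmmmnnmmmmmmmpvzzzvpnnnmnmmmnnnnnmnnnnnnnnnnnnnnnmnqvzzzzzzzzzzzvpnnn
232 mmmmmnnmmmmmmmmntzzzzzsnmnnnmmmnnnnnnmmmnnnnnnnnnnnmmouzzzzzzzzzzzzztonn
234 mmmmmmmmnmmmmmpuzzzzzztonnnnnnnnnnnnnnnnnnnnnnnnnoprtxzzzzzzzzzzzzzzwssr
green foot [0.4976 0.1133 0.01  ] head [0.4953 0.1105 0.053 ]
0.175 [array([272.6, 187. ]), array([272.4, 222. ])]
0.18 [array([272.5, 181.5]), array([272.3, 215.8])]
0.185 [array([272.5, 176. ]), array([272.3, 209.6])]
0.19 [array([272.5, 170.5]), array([272.3, 203.2])]
0.195 [array([272.4, 164.9]), array([272.2, 196.8])]
```

```bash
python3 -m jog '[[[-0.25,0.006,0.001,0.03,0],[-0.25,0.006,0.001,0.06,0],[-0.25,0.006,0.001,0.09,0],[-0.25,0.006,0.001,0.107,0],[-0.25,0.006,0.001,0.107,0]]]' 12|head -2;python3 -m jog '[[[-0.25,0,0,0,0],[-0.25,0,0,0,0],[-0.9,0,0,0,0],[-0.9,0,0,0,0],[-0.9,0,0,0,0]]]';python3 -m jog '[[[-0.9,0,0,0,0],[-0.9,0,0,0,0],[-0.9,0,0,-0.003,0],[-0.9,0,0,-0.03,0],[-0.9,0,0,-0.06,0]]]';python3 -m jog '[[[-0.9,0,0,-0.03,0],[-0.9,0,0,-0.06,0],[-0.9,0,0,-0.06,0],[-0.9,0,0,-0.06,0]]]'
python3 - <<'E'
from h import *
s=robot.observe();im=robot.read_camera("wrist");cv2.imwrite("pics/r20.png",im[:,:,::-1])
g=cv2.GaussianBlur(cv2.cvtColor(im,cv2.COLOR_RGB2GRAY),(3,3),0)
for y in range(200,306,3): print(y,"".join(chr(97+min(25,max(0,(int(g[y,x])-40)//7))) for x in range(230,320)))
E
```

```text
time: 25.95
tool_pos: [0.4745, 0.1881, 0.0394]
time: 26.37
tool_pos: [0.477, 0.1902, 0.0438]
tool_rot: [3.14, -0.0, 1.57]
contact_force: [0.1, 0.1, -0.2]
opening: 0.0189
grip_force: 0.0
time: 26.78
tool_pos: [0.4749, 0.1898, 0.1018]
tool_rot: [-3.137, 0.001, 1.57]
contact_force: [0.8, 0.2, -0.1]
opening: 0.0161
grip_force: 12.0
time: 27.12
tool_pos: [0.4772, 0.1904, 0.1643]
tool_rot: [3.138, -0.001, 1.57]
contact_force: [0.2, 0.1, -0.6]
opening: 0.0159
grip_force: 12.0
200 nnnnnnnnnnnnnnnnnnnnnnnnnnnnnnnnnnnnnnnnnnnnnnnnnqvzzzzzzzzzzzzzzzzzzzyvqnnnnnnnnnnonnnnnn
203 nnnnnnnnnnnnnnnnnnnnnnnnnnnnnnnnnnnnnnnnnnnnnnnnnqvzzzzzzzzzzzzzzzzzzzvronnnnnnnnoonnnnnnn
206 nnnnnnnnnnnnnnnnnnnnnnnnnnnnnnnnnnnnnnnnnnnnnnnnnqvzzzzzzzzzzzzzzzzzzyvqnnnnnnnnnnnnnnnnnn
209 nnnnnnnnnnnnnnnnnnnnnnnnnnnnnnnnnnnnnnnnnnnnnnnnnqvzzzzzzzzzzzzzzzzzzyuqnnnnnnnnnnnnnnnnoo
212 nnnnnnnnnnnnnnnnnnnnnnnnnnnnnnnnnnnnnnnnnnnnnnnnnqvzzzzzzzzzzzzzzzzzzxupnnnnnnnnnnnnoonnnn
215 nnnnnnnnnnnnnnnnnnnnnnnnnnnnnnnnnnnnnnnnnnnnnnnnnpsvwwwwwwvvwwwwwvvusponnnnnnnnnnnnnnnnoon
218 nnnnnnnnnnnnnnnnnnnnnnnnnnnnnnnnnnnnnnnnnnnnnnnnnnnn
[... 2093 characters left out ...]
ppooonjeaaaaacgjlllllllkhdaaaaaaaaa
287 aaaaaaaacgjkllllkkieaaaaaaejnooooooppppppqqqqqqqqqpppoooooonmjebaaaabfikllllllkhcaaaaaaaaa
290 aaaaaabcehkllkllljgcaaaaaaejmnooooopppqqrrrssrrrrrrqppoooonnmidaaaaaadhkllllllkhecbaaaaaaa
293 aaaabdefffhjklllkifbaaaaaadimnnnnooopqrrrrrrrrrrrrrqqponnnnnlhcaaaaaabfjklllkkigfffdbaaaaa
296 aaaadfgfffgikllkjhdaaaaaaaafknnnnnnopqqqqrrrrqqqrrqqqonmmnppmfaaaaaaaadhklllkigffggfdaaaaa
299 aaabeggffegikkkkjfbaaaaaaacktxwuqonnopqqqqqqqqqqqqqponmllnrvskcaaaaaaacgjkllkigffgggfcaaaa
302 aaadfggfeefhjkkkhdaaaaaaaaenvyzzzyxvtrpooooooooonnmllkjkotxxumdaaaaaaaaeikkkjhgfffhhgdaaaa
305 aabehhgfdbbbbbbbbbbbbbbbbbbccdddddddddcccbbccccccccccbcccdddccbbbbbbbbbbbcbbbbbcdfhhhebaaa
```

The pale pawn is held upright. Carrying it over cup A, near (0.471,-0.109).

```bash
for i in 1 2; do python3 -m jog '[[[-0.9,-0.149,-0.003,0,0],[-0.9,-0.149,-0.003,0,0],[-0.9,-0.149,-0.003,0,0],[-0.9,-0.149,-0.003,0,0],[-0.9,-0.149,-0.003,0,0]]]' 12|head -1; done; python3 -m jog '[[[-0.9,0,0,0.02,0],[-0.9,0,0,0.045,0],[-0.9,0,0,0.068,0],[-0.9,0,0,0.068,0],[-0.9,0,0,0.068,0]]]';python3 -m jog '[[[-0.9,0,0,0,0],[-0.9,0,0,0,0]]]'|head -2
cat >> h.py <<'E'
def asg(y0,y1,x0,x1,f,st=3):
    s=robot.observe();print(s["tool_pos"],s["tool_rot"]);im=robot.read_camera("wrist");cv2.imwrite(f,im[:,:,::-1])
    h=cv2.cvtColor(im,cv2.COLOR_RGB2HSV)
    for y in range(y0,y1,st): print(y,"".join(("O" if h[y,x,2]>165 else "o") if h[y,x,1]>=150 and h[y,x,0]<20 else "t" if 8<h[y,x,0]<27 and h[y,x,1]>60 else "#" if h[y,x,2]<70 else "." for x in range(x0,x1,2)))
    print([(y,int(h[y,273,1]),int(h[y,273,2])) for y in range(190,232)])
E
python3 - <<'E'
from h import *
asg(180,300,220,350,"pics/r21.png")
for x in(.016,.018,.02,.022,.024,.026): print(x,proj((x,0,.0505)),"foot edge should be",proj((x-.007,0,.0435)))
E
```

```text
time: 27.58
time: 28.0
time: 28.42
tool_pos: [0.469, -0.1065, 0.0934]
tool_rot: [-3.137, -0.002, 1.57]
contact_force: [0.5, -0.6, -0.3]
opening: 0.0157
grip_force: 12.0
time: 28.58
tool_pos: [0.4709, -0.1077, 0.0958]
[ 0.47092595 -0.10765366  0.09581503] [3.13977316e+00 7.15950072e-04 1.57033026e+00]
180 .................................................................
183 .................................................................
186 ........#.......................................................#
189 .................................................................
192 .................................................................
195 ............................................................#####
198 .........................................................########
201 ...........#...........toooooooo....................#...#########
204 ...................oooooooooooooooo................##############
207 ..........#......tooooooooooooooooooot.............##############
210 ...............tooooooooooooooooooooooo............##############
213 ......#........ooooooooo
[... 2300 characters left out ...]
, 149), (209, 198, 147), (210, 205, 144), (211, 198, 144), (212, 203, 148), (213, 204, 146), (214, 206, 145), (215, 200, 148), (216, 210, 146), (217, 193, 144), (218, 133, 132), (219, 38, 115), (220, 7, 109), (221, 2, 122), (222, 8, 129), (223, 8, 130), (224, 10, 127), (225, 6, 122), (226, 8, 126), (227, 8, 123), (228, 12, 128), (229, 8, 126), (230, 10, 130), (231, 12, 128)]
0.016 [273.4 211.9] foot edge should be [273.4 226.6]
0.018 [273.4 208.8] foot edge should be [273.4 223.5]
0.02 [273.4 205.7] foot edge should be [273.4 220.4]
0.022 [273.4 202.6] foot edge should be [273.4 217.2]
0.024 [273.4 199.4] foot edge should be [273.4 214. ]
0.026 [273.4 196.2] foot edge should be [273.4 210.8]
```

```bash
python3 -m jog '[[[-0.9,-0.0015,0.0005,0.003,0],[-0.9,-0.0015,0.0005,0.008,0],[-0.9,-0.0015,0.0005,0.013,0],[-0.9,-0.0015,0.0005,0.017,0],[-0.9,-0.0015,0.0005,0.019,0]]]' 10; python3 -m jog '[[[-0.9,0,0,0.001,0],[-0.9,0,0,0.002,0],[-0.9,0,0,0.002,0]]]'
python3 - <<'E'
from h import *
asg(195,265,220,350,"pics/r22.png")
E
```

```text
time: 29.05
tool_pos: [0.4702, -0.1092, 0.0749]
tool_rot: [-3.14, -0.0, 1.57]
contact_force: [-0.6, -0.3, 0.6]
opening: 0.0163
grip_force: 10.0
time: 29.3
tool_pos: [0.4711, -0.1095, 0.0744]
tool_rot: [3.14, 0.001, 1.57]
contact_force: [-1.2, 1.1, 7.3]
opening: 0.0164
grip_force: 10.0
[ 0.47108178 -0.10951622  0.0744427 ] [3.14039030e+00 5.74541229e-04 1.56980076e+00]
195 .................................................................
198 .....#...........................................................
201 .................................................................
204 .......#.....................................................####
207 #......#...............tto.tt.t.............................#####
210 ....................oooooooooooooot...................##...######
213 .........#.......tooooooooooooooooooot................###########
216 ......#........tooooooooooooooooooooooo...............###########
219 ..............oooooooooooooooooooooooooot............############
222 .............oooooooo............ooooooooo............###########
225 ....#.#.....oooooot......
[... 918 characters left out ...]
..o###................oooooooooo
[(190, 6, 125), (191, 8, 127), (192, 4, 128), (193, 6, 125), (194, 6, 120), (195, 6, 123), (196, 2, 120), (197, 4, 121), (198, 8, 124), (199, 4, 124), (200, 4, 119), (201, 13, 121), (202, 8, 125), (203, 6, 120), (204, 6, 121), (205, 4, 120), (206, 45, 120), (207, 132, 116), (208, 182, 118), (209, 190, 113), (210, 193, 116), (211, 187, 116), (212, 189, 112), (213, 204, 115), (214, 201, 137), (215, 202, 150), (216, 209, 151), (217, 212, 144), (218, 207, 144), (219, 181, 138), (220, 104, 130), (221, 25, 123), (222, 14, 131), (223, 10, 129), (224, 10, 127), (225, 2, 125), (226, 14, 125), (227, 6, 119), (228, 10, 123), (229, 4, 122), (230, 2, 121), (231, 12, 130)]
```

Contact comes at the expected floor height with the foot behind the rim. Releasing.

```bash
python3 -m jog '[[[-0.9,0,0,-0.001,0],[-0.9,0,0,-0.001,0]]]' 4 | tail -3;python3 -m jog '[[[-0.62,0,0,0,0],[-0.58,0,0,0,0],[-0.54,0,0,0,0],[-0.46,0,0,0,0],[-0.4,0,0,0,0]]]' | tail -3; python3 -m jog '[[[-0.4,0,0,0,0],[-0.4,0,0,-0.03,0],[-0.4,0,0,-0.06,0],[-0.4,0,0,-0.09,0],[-0.4,0,0,-0.09,0]]]' |head -2;python3 -m jog '[[[-0.3,0.02,0.01,0,0.12],[-0.3,0.035,0.01,0,0.24],[-0.3,0.035,0.01,0,0.36],[-0.3,0.035,0.01,0,0.36],[-0.3,0.035,0.01,0,0.36]]]'
python3 - <<'E'
from h import *
asg(90,300,170,380,"pics/r23.png",4)
E
```

```text
contact_force: [0.3, -0.1, -0.5]
opening: 0.0165
grip_force: 4.0
contact_force: [0.8, 0.4, -0.2]
opening: 0.0261
grip_force: 0.0
time: 30.35
tool_pos: [0.4734, -0.1104, 0.17]
time: 30.77
tool_pos: [0.4806, -0.0743, 0.1645]
tool_rot: [-3.141, 0.0, 1.214]
contact_force: [-0.0, -0.1, -0.4]
opening: 0.0324
grip_force: 0.0
[ 0.48057806 -0.07430879  0.16447095] [-3.14146819e+00  2.60989107e-04  1.21379869e+00]
90 .........................................................................................................
94 .........................................................................................................
98 .........................................................................................................
102 .........................................................................................................
106 .........................................................................................................
110 .........................................................................................................
114 ...............................
[... 5090 characters left out ...]
........#######.......ttttto################
[(190, 11, 113), (191, 5, 110), (192, 7, 112), (193, 7, 115), (194, 7, 113), (195, 7, 113), (196, 5, 112), (197, 7, 112), (198, 4, 116), (199, 5, 113), (200, 7, 112), (201, 2, 114), (202, 7, 113), (203, 2, 113), (204, 2, 111), (205, 4, 114), (206, 5, 112), (207, 0, 112), (208, 2, 111), (209, 7, 113), (210, 7, 114), (211, 7, 113), (212, 4, 114), (213, 11, 113), (214, 7, 112), (215, 42, 110), (216, 121, 110), (217, 188, 110), (218, 194, 112), (219, 204, 106), (220, 205, 113), (221, 196, 130), (222, 213, 135), (223, 199, 145), (224, 187, 131), (225, 118, 115), (226, 24, 106), (227, 2, 116), (228, 8, 125), (229, 7, 116), (230, 9, 114), (231, 11, 118)]
```

```bash
python3 - <<'E'
from h import *
s=robot.observe()
k=at("wrist",(196,147),.095,s);print(k)
hub=np.array([.518,-.093]);print(np.linalg.norm(k[:2]-hub),np.degrees(np.arctan2(*(k[:2]-hub)[::-1])))
for n,b in(("top",(295,330,235,270)),):
    im=robot.read_camera(n);h=cv2.cvtColor(im,cv2.COLOR_RGB2HSV);m=(((h[:,:,0]<6)|(h[:,:,0]>174))&(h[:,:,1]>180)).astype(np.uint8);q=np.zeros_like(m);q[b[2]:b[3],b[0]:b[1]]=m[b[2]:b[3],b[0]:b[1]]
    n_,l,st,c=cv2.connectedComponentsWithStats(q);print(st[1:],c[1:],[at(n,x,.085) for x in c[1:]])
E
```

```text
[ 0.4533 -0.0077  0.095 ]
0.10706157107010902 127.18029580587485
[[308 253   7   6  26]] [[311.15384615 255.38461538]] [array([ 0.4536, -0.0075,  0.085 ])]
```

```bash
python3 -m jog '[[[-0.1,0.0535,-0.049,0,0.568],[-0.1,0.0535,-0.049,0,0.568],[-0.1,0.0535,-0.049,0.01,0.568],[-0.1,0.0535,-0.049,0.02,0.568],[-0.1,0.0535,-0.049,0.03,0.568]]]'|head -3; python3 -m jog '[[[-0.1,0,0,0,0],[-0.1,0,0,0,0],[-0.1,0,0,0,0]]]'|head -3
python3 - <<'E'
from h import *
asg(195,302,200,350,"pics/r24.png")
q=[proj((x,0,s-.0)) for x in(0,) for s in(robot.observe()["tool_pos"][2]-.095,robot.observe()["tool_pos"][2]-.045)];print(q)
E
```

```text
time: 31.28
tool_pos: [0.4538, -0.0068, 0.1346]
tool_rot: [3.141, -0.001, 0.639]
time: 31.53
tool_pos: [0.454, -0.0073, 0.1351]
tool_rot: [3.141, -0.0, 0.645]
[ 0.45402262 -0.00734636  0.13508075] [ 3.14114368e+00 -2.83598879e-04  6.44627298e-01]
195 ..........................................................##.#.............
198 ..........................................................###..............
201 ....................................................#....##................
204 ...........................................................................
207 ...........................................................................
210 .................................oooooo....................................
213 ...............................ooooooooo...................................
216 ...............................oooo.o.oo...................................
219 ...............................oooooooo.o..................................
222 ..............................ooooooooooo..................................
225 ..............................o.o.o.ooooo........
[... 2037 characters left out ...]
 189), (191, 15, 190), (192, 14, 183), (193, 14, 164), (194, 12, 123), (195, 14, 109), (196, 15, 105), (197, 14, 108), (198, 17, 106), (199, 15, 103), (200, 13, 97), (201, 0, 88), (202, 12, 82), (203, 6, 88), (204, 11, 94), (205, 5, 95), (206, 5, 99), (207, 26, 97), (208, 104, 96), (209, 145, 95), (210, 192, 89), (211, 171, 97), (212, 168, 97), (213, 167, 93), (214, 174, 91), (215, 185, 84), (216, 183, 92), (217, 169, 95), (218, 183, 92), (219, 191, 88), (220, 184, 90), (221, 190, 90), (222, 174, 91), (223, 186, 92), (224, 178, 93), (225, 186, 89), (226, 193, 91), (227, 180, 95), (228, 203, 94), (229, 183, 103), (230, 198, 103), (231, 191, 104)]
[array([273.2, 243.3]), array([273.3, 216. ])]
```

```bash
python3 -m jog '[[[-0.1,0.001,-0.001,0.02,0],[-0.1,0.001,-0.001,0.05,0],[-0.1,0.001,-0.001,0.07,0],[-0.1,0.001,-0.001,0.074,0],[-0.1,0.001,-0.001,0.074,0]]]' 10; python3 -m jog '[[[-0.1,0,0,0,0],[-0.9,0,0,0,0],[-0.9,0,0,0,0],[-0.9,0,0,0,0],[-0.9,0,0,0,0]]]' 10;python3 -m jog '[[[-0.9,0,0,0,0],[-0.9,0,0,0,0],[-0.9,0,0,0,0]]]' 35
```

```text
time: 32.0
tool_pos: [0.4534, -0.0057, 0.0602]
tool_rot: [-3.14, 0.002, 0.643]
contact_force: [-0.7, -0.5, 0.4]
opening: 0.0411
grip_force: 0.0
time: 32.42
tool_pos: [0.4543, -0.0056, 0.0614]
tool_rot: [3.141, -0.001, 0.642]
contact_force: [-3.1, 4.9, 2.3]
opening: 0.0194
grip_force: 4.2
time: 32.67
tool_pos: [0.4535, -0.0048, 0.0613]
tool_rot: [-3.14, -0.0, 0.642]
contact_force: [-2.4, 4.4, 6.6]
opening: 0.0163
grip_force: 35.0
```

Gripped. Turning in small arc steps while watching the tangential force and the angle.

```bash
cat > a.py <<'E'
from h import *
s=robot.observe();d=s["tool_pos"][:2]-[.5195,-.093];r=np.hypot(*d);a=np.arctan2(d[1],d[0])
t=np.array([np.sin(a),-np.cos(a)]);f=s["contact_force"]
print("turned %.3f r %.4f Ftan %.1f Frad %.1f Fz %.1f yaw %.3f open %.4f grip %.0f t %.2f"%(2.2172-a,r,f[:2]@t,f[:2]@(d/r),f[2],s["tool_rot"][2],s["opening"],s["grip_force"],s["time"]))
E
python3 a.py
for i in 1 2 3; do python3 -m jog '[[[-0.9,0.0022,0,0,0.02],[-0.9,0.0044,0.0001,0,0.04],[-0.9,0.0044,0.0001,0,0.04]]]'>/dev/null; python3 a.py; done
```

```text
turned 0.004 r 0.1102 Ftan 0.7 Frad 4.9 Fz 6.6 yaw 0.642 open 0.0163 grip 35 t 32.67
turned 0.042 r 0.1101 Ftan -0.9 Frad 5.0 Fz 6.7 yaw 0.601 open 0.0165 grip 35 t 32.92
turned 0.081 r 0.1101 Ftan -0.0 Frad 4.3 Fz 6.2 yaw 0.561 open 0.0162 grip 35 t 33.17
turned 0.121 r 0.1101 Ftan 0.1 Frad 5.4 Fz 6.1 yaw 0.521 open 0.0165 grip 35 t 33.42
```

```bash
cat > t.py <<'E'
from h import *
im=robot.read_camera("top");cv2.imwrite("pics/ttop.png",im[:,:,::-1]);h=cv2.cvtColor(im,cv2.COLOR_RGB2HSV)
m=((h[:,:,0]>6)&(h[:,:,0]<18)&(h[:,:,1]>190)).astype(np.uint8);q=np.zeros_like(m);q[200:270,325:380]=m[200:270,325:380]
n,l,st,c=cv2.connectedComponentsWithStats(q)
for i in range(1,n):
    if st[i,4]>12:
        p=at("top",st[i,:2]+(st[i,2:4]-1)/2,.043);d=p[:2]-[.5195,-.093];print(st[i],p,np.arctan2(d[1],d[0]).round(3))
E
python3 t.py
python3 - <<'E'
from h import *
im=cv2.imread("pics/t9.png");h=cv2.cvtColor(im,cv2.COLOR_BGR2HSV)
m=((h[:,:,0]>6)&(h[:,:,0]<18)&(h[:,:,1]>190)).astype(np.uint8);q=np.zeros_like(m);q[200:270,325:380]=m[200:270,325:380]
n,l,st,c=cv2.connectedComponentsWithStats(q)
for i in range(1,n):
    if st[i,4]>12:p=at("top",st[i,:2]+(st[i,2:4]-1)/2,.043);d=p[:2]-[.5195,-.093];print("old",st[i],p,np.arctan2(d[1],d[0]).round(3))
E
python3 -m jog '[[[-0.9,0.0022,0,0,0.02],[-0.9,0.0044,0.0001,0,0.04],[-0.9,0.0044,0.0001,0,0.04]]]'>/dev/null; python3 a.py
```

```text
[344 209  14  14  55] [ 0.5641 -0.1188  0.043 ] -0.524
[354 228  11   4  18] [ 0.5259 -0.1419  0.043 ] -1.441
[357 237  10   5  14] [ 0.5    -0.1486  0.043 ] -1.908
old [342 208  14  13  69] [ 0.5682 -0.1133  0.043 ] -0.395
old [353 231   9   9  30] [ 0.5107 -0.1363  0.043 ] -1.771
old [340 242  15  14 109] [ 0.4735 -0.1087  0.043 ] -2.813
turned 0.161 r 0.1100 Ftan -3.1 Frad 3.4 Fz 7.6 yaw 0.481 open 0.0165 grip 35 t 33.72
```

```bash
for i in $(seq 1 15); do python3 -m jog '[[[-0.9,0.0011,0,0,0.01]]]'>/dev/null; python3 a.py; done
```

```text
turned 0.166 r 0.1100 Ftan -4.8 Frad 3.2 Fz 7.0 yaw 0.472 open 0.0164 grip 35 t 33.80
turned 0.178 r 0.1100 Ftan -2.8 Frad 3.6 Fz 6.6 yaw 0.461 open 0.0165 grip 35 t 33.88
turned 0.189 r 0.1100 Ftan -2.5 Frad 3.5 Fz 6.4 yaw 0.451 open 0.0163 grip 35 t 33.97
turned 0.201 r 0.1100 Ftan -2.6 Frad 3.0 Fz 6.0 yaw 0.441 open 0.0166 grip 35 t 34.05
turned 0.211 r 0.1100 Ftan -2.0 Frad 4.8 Fz 6.6 yaw 0.431 open 0.0165 grip 35 t 34.13
turned 0.221 r 0.1100 Ftan -3.6 Frad 4.1 Fz 7.3 yaw 0.421 open 0.0166 grip 35 t 34.22
turned 0.228 r 0.1100 Ftan -3.7 Frad 2.8 Fz 8.3 yaw 0.412 open 0.0167 grip 35 t 34.30
turned 0.237 r 0.1100 Ftan -5.7 Frad 2.3 Fz 9.1 yaw 0.402 open 0.0166 grip 35 t 34.38
turned 0.247 r 0.1099 Ftan -3.9 Frad 3.2 Fz 8.0 yaw 0.392 open 0.0165 grip 35 t 34.47
turned 0.257 r 0.1099 Ftan -3.9 Frad 3.5 Fz 7.8 yaw 0.382 open 0.0163 grip 35 t 34.55
turned 0.266 r 0.1099 Ftan -5.1 Frad 1.9 Fz 9.3 yaw 0.372 open 0.0166 grip 35 t 34.63
turned 0.276 r 0.1099 Ftan -5.3 Frad 1.8 Fz 8.3 yaw 0.362 open 0.0165 grip 35 t 34.72
turned 0.286 r 0.1099 Ftan -4.9 Frad 3.2 Fz 6.4 yaw 0.352 open 0.0165 grip 35 t 34.80
turned 0.295 r 0.1099 Ftan -5.9 Frad 1.9 Fz 9.1 yaw 0.342 open 0.0164 grip 35 t 34.88
turned 0.306 r 0.1099 Ftan -4.5 Frad 1.5 Fz 8.6 yaw 0.332 open 0.0166 grip 35 t 34.97
```

```bash
for i in $(seq 1 15); do python3 -m jog '[[[-0.9,0.0011,0,0,0.01]]]'>/dev/null; python3 a.py; done
```

```text
turned 0.313 r 0.1099 Ftan -5.3 Frad 1.3 Fz 8.0 yaw 0.322 open 0.0168 grip 35 t 35.05
turned 0.325 r 0.1099 Ftan -5.5 Frad 1.9 Fz 8.2 yaw 0.312 open 0.0165 grip 35 t 35.13
turned 0.333 r 0.1098 Ftan -4.9 Frad 2.3 Fz 7.9 yaw 0.302 open 0.0166 grip 35 t 35.22
turned 0.343 r 0.1099 Ftan -7.1 Frad 1.7 Fz 8.8 yaw 0.292 open 0.0168 grip 35 t 35.30
turned 0.352 r 0.1098 Ftan -4.5 Frad 1.5 Fz 8.4 yaw 0.282 open 0.0165 grip 35 t 35.38
turned 0.363 r 0.1098 Ftan -6.3 Frad 1.0 Fz 8.5 yaw 0.272 open 0.0162 grip 35 t 35.47
turned 0.376 r 0.1098 Ftan -3.7 Frad 3.1 Fz 4.0 yaw 0.262 open 0.0165 grip 35 t 35.55
turned 0.390 r 0.1098 Ftan -3.5 Frad 2.2 Fz 6.0 yaw 0.251 open 0.0168 grip 35 t 35.63
turned 0.402 r 0.1098 Ftan -2.1 Frad 2.2 Fz 3.8 yaw 0.241 open 0.0165 grip 35 t 35.72
turned 0.413 r 0.1098 Ftan -2.3 Frad 0.3 Fz 4.5 yaw 0.231 open 0.0165 grip 35 t 35.80
turned 0.423 r 0.1098 Ftan -1.9 Frad 2.1 Fz 6.5 yaw 0.221 open 0.0166 grip 35 t 35.88
turned 0.432 r 0.1098 Ftan -3.9 Frad 2.6 Fz 6.3 yaw 0.211 open 0.0164 grip 35 t 35.97
turned 0.439 r 0.1098 Ftan -4.8 Frad 1.8 Fz 8.1 yaw 0.201 open 0.0165 grip 35 t 36.05
turned 0.449 r 0.1097 Ftan -5.2 Frad 2.0 Fz 7.6 yaw 0.191 open 0.0165 grip 35 t 36.13
turned 0.459 r 0.1098 Ftan -4.4 Frad 1.5 Fz 7.7 yaw 0.181 open 0.0165 grip 35 t 36.22
```

```bash
for i in $(seq 1 18); do python3 -m jog '[[[-0.9,0.0011,0,0,0.01]]]'>/dev/null; python3 a.py; done
```

```text
turned 0.468 r 0.1097 Ftan -3.3 Frad 1.6 Fz 7.8 yaw 0.172 open 0.0165 grip 35 t 36.30
turned 0.477 r 0.1097 Ftan -6.3 Frad 0.7 Fz 8.6 yaw 0.162 open 0.0164 grip 35 t 36.38
turned 0.488 r 0.1097 Ftan -4.9 Frad 1.2 Fz 7.6 yaw 0.152 open 0.0169 grip 35 t 36.47
turned 0.497 r 0.1097 Ftan -4.0 Frad 2.1 Fz 6.4 yaw 0.142 open 0.0166 grip 35 t 36.55
turned 0.507 r 0.1097 Ftan -5.9 Frad 1.1 Fz 8.4 yaw 0.132 open 0.0165 grip 35 t 36.63
turned 0.517 r 0.1097 Ftan -5.9 Frad 1.3 Fz 8.4 yaw 0.122 open 0.0168 grip 35 t 36.72
turned 0.529 r 0.1097 Ftan -3.6 Frad 1.2 Fz 6.4 yaw 0.112 open 0.0165 grip 35 t 36.80
turned 0.540 r 0.1097 Ftan -3.5 Frad 1.2 Fz 6.3 yaw 0.101 open 0.0167 grip 35 t 36.88
turned 0.550 r 0.1097 Ftan -3.9 Frad 0.7 Fz 6.2 yaw 0.091 open 0.0167 grip 35 t 36.97
turned 0.560 r 0.1097 Ftan -4.9 Frad 0.2 Fz 6.9 yaw 0.081 open 0.0168 grip 35 t 37.05
turned 0.570 r 0.1096 Ftan -5.1 Frad 0.9 Fz 5.9 yaw 0.071 open 0.0163 grip 35 t 37.13
turned 0.583 r 0.1096 Ftan -1.7 Frad 0.9 Fz 3.9 yaw 0.061 open 0.0166 grip 35 t 37.22
turned 0.598 r 0.1096 Ftan -1.0 Frad 0.6 Fz 4.7 yaw 0.051 open 0.0166 grip 35 t 37.30
turned 0.609 r 0.1096 Ftan -1.3 Frad 1.6 Fz 5.5 yaw 0.041 open 0.0166 grip 35 t 37.38
turned 0.620 r 0.1096 Ftan -0.7 Frad 1.6 Fz 5.9 yaw 0.031 open 0.0163 grip 35 t 37.47
turned 0.630 r 0.1096 Ftan -3.1 Frad 1.5 Fz 6.9 yaw 0.021 open 0.0165 grip 35 t 37.55
turned 0.638 r 0.1096 Ftan -2.1 Frad 1.3 Fz 7.0 yaw 0.011 open 0.0166 grip 35 t 37.63
turned 0.645 r 0.1096 Ftan -4.4 Frad 0.5 Fz 8.6 yaw 0.001 open 0.0163 grip 35 t 37.72
```

Three force drops felt, at about 0.17, 0.38 and 0.58 turned, and the next is due at about 0.79. Holding here while I check the pawns.

```bash
python3 -m jog '[[[-0.9,0,0,0,0],[-0.9,0,0,0,0],[-0.9,0,0,0,0],[-0.9,0,0,0,0],[-0.9,0,0,0,0]]]'>/dev/null; python3 a.py; python3 t.py
python3 - <<'E'
from h import *
s=robot.observe();im=robot.read_camera("wrist");cv2.imwrite("pics/r25.png",im[:,:,::-1]);h=cv2.cvtColor(im,cv2.COLOR_RGB2HSV)
for y in range(180,420,5): print(y,"".join(("O") if h[y,x,1]>=185 and 4<h[y,x,0]<20 else "t" if 8<h[y,x,0]<27 and h[y,x,1]>60 else "#" if h[y,x,2]<70 else "." if h[y,x,2]<150 else " " for x in range(330,560,2)))
q=R.from_euler("xyz",s["tool_rot"]).inv().apply
hub=np.array([.5195,-.093])
for n,a,hh in(("A/pale",-161+0,.053),("B/tan",-91,.051)):
    t=np.radians(a)-.65; c=np.r_[hub+.05*np.array([np.cos(t),np.sin(t)]),0]
    print(n,c,"cup",proj(q(c+[0,0,.043]-s["tool_pos"])),"head if upright",proj(q(c+[0,0,.031+hh]-s["tool_pos"])))
E
```

```text
turned 0.647 r 0.1096 Ftan -2.3 Frad 1.2 Fz 6.3 yaw 0.001 open 0.0164 grip 35 t 38.13
[350 216  15  14  49] [ 0.5451 -0.1366  0.043 ] -1.04
[349 237  14  13  44] [ 0.4888 -0.1321  0.043 ] -2.236
180 .....  ...............                                                                                 t.tttttOtO.O
185 ...  .. ...............                                                                              tt.t.ttOOtOOOO
190 .....................                                                                             .tttt.tO.tOOOOOOO
195 ...... ..........                                                                               t.ttt.tttttOOOOOOOO
200 ...............                                                                                ..ttt....tOOOOOOOOOO
205 ........#......                                                                              ...tt.tttttOOOOOOOOOOO
210 .....###.......                                                                              t.ttt..t.OOOOOOOOOOOOO
215 ...###.......                                ......          
[... 4339 characters left out ...]
###################################
400 ###################################################################################################################
405 ###################################################################################################################
410 ###################################################################################################################
415 ###################################################################################################################
A/pale [ 0.47201293 -0.07734823  0.        ] cup [436.2 335.5] head if upright [477.1 394.6]
B/tan [ 0.48855061 -0.13227003  0.        ] cup [540.4 311.7] head if upright [606.7 364.1]
```

```bash
python3 - <<'E'
from h import *
hub=np.array([.5185,-.093])
def pj(n,p):
    m=robot.camera_model(n);Rw=R.from_euler("xyz",m["attitude"]).as_matrix().T
    return cv2.projectPoints((Rw@(p-m["position"]))[None],np.zeros(3),np.zeros(3),m["camera_matrix"],m["dist_coeffs"])[0].ravel().round(1)
for n in("top","side"):
    im=robot.read_camera(n);cv2.imwrite(f"pics/e_{n}.png",im[:,:,::-1]);h=cv2.cvtColor(im,cv2.COLOR_RGB2HSV)
    x0,x1,y0,y1=(326,378,205,262) if n=="top" else (322,384,196,262)
    for y in range(y0,y1): print(y,"".join("O" if h[y,x,1]>=190 and h[y,x,0]<20 else "t" if 8<h[y,x,0]<27 and h[y,x,1]>50 else "#" if h[y,x,2]<70 else str(min(9,h[y,x,2]//26)) for x in range(x0,x1)))
    for k,c in(("pale",(.472,-.077)),("tan",(.4886,-.132))): print(n,x0,k,"cup",pj(n,np.r_[c,.043]),"head",pj(n,np.r_[c,.083]))
E
```

```text
205 44544444444#2454444444555556677676666676654455555677
206 5455454445432455444444555555667766667765444555555667
207 5555555555433445555544555555556677777654455555555556
208 5555555555533455555543466555555567766653456555555556
209 555555555553345555554457765555555665454#345655555556
210 5555555555532455555544687764555545545553##4655555556
211 5555555555533455555552687776665555455554444555555457
212 5555555555533455555553577777876555555555674456553467
213 5555555555533455555553267777777666554466664355445676
214 5555555555423455555553#6877777767655457654##34467767
215 5555555555533555555553#5787777ttttt567545532#4677666
216 5555555555533555555553#3777tttOOOOtt7644554346776666
217 5555555555433555555553#377tOOOOOOOOOOt55555567767767
218 6556555555423565555552##57OOtttttttOOtt5456777676667
219 65666566664#3555555552##3OOOttttttttOOt5567767766667
220 66666666664#4566555542##OOtttttttttttOtt566666666666
221 6666666666424566655642##OttttttttttttOO7556776666666
222 666666666543466656654###tttttttttttttOO7555666666666
223 666666666533456665564###tOttttttttttttOt555677676666
224 6665566665335
[... 6070 characters left out ...]
 #####33#tttttt45777777777777764544444####333543477777777777777
254 ######3334444445777667777666654444333##24655434777777777777777
255 ##########3444444444445554444443#######34665347777777777777777
256 #22############34444344443223333#####2346663367777777777777777
257 #3432#############2####233#########223554322477777777777777777
258 #3454222###########################3555443#4777777777777777777
259 #3444434332###################2333335443#235777777777777777777
260 ###344444443332#########232#2335555443#23477777777777777777777
261 32###2344444554322333333354335555443###35777777777777777777777
side 322 pale cup [332.5 243. ] head [334.2 232.3]
side 322 tan cup [354.9 241. ] head [357.1 230.4]
```

The side view shows both pawns upright in their cups: tan head (357,231) over its foot (357,243), pale head (333,231) over its cup (332,244). Handing in while holding the lever.

```bash
python3 a.py; python3 -c "
from cell import robot
print(robot.hand_in())"
```

```text
turned 0.647 r 0.1096 Ftan -2.7 Frad 0.3 Fz 7.4 yaw 0.001 open 0.0168 grip 35 t 38.33
the job is handed in; nothing more can be done
None
```

I handed the job in at 38.3 s with both pawns standing released in cups 0 and 1 (A and B above) and the lever still gripped after three felt clicks, about 0.14 rad short of the fourth; the tan pawn tipped out of its cup on the first placing and had to be righted, and that handling rocked the dial back by roughly 0.1 rad.

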